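Finish packing a market order crate in two layers

ROBOT

A 7-joint arm with a two-finger parallel gripper is mounted at the origin on the work surface. World frame = base frame: x ahead of the robot, y to its left, z up, the work surface at z = 0. Lengths are in m, angles in rad, forces in N, time in s.
With the tool pointing down it reaches from about 0.425 to 0.875 m from the base axis. Payload 4.7 kg.
Tool frame: the origin (TCP) lies on the mounting face of the last link; the fingertips stand 182 mm ahead of it and the grasp point (between the pads) lies 164 mm ahead of it; z points along the fingers, y is the direction in which the jaws open and shut (so a half turn about z gives the same grasp; the last joint's range is limited). The gripper opens to 87 mm and grips with 3 to 60 N. Pads are 19 mm wide; open, the fingers measure 117 mm over their backs; the gripper's body (75 mm by 190 mm) begins 51 mm behind the grasp point.
Start: joints at [1.21, 0.321, -0.07, 1.45, 0.023, 1.371, -0.057], TCP at [0.238, -0.605, 0.405] pointing down, gripper open.
Joint ranges: [-2.86, 2.86], [-0.3, 2.09], [-1.38, 1.24], [0.06, 2.45], [-1.56, 4.7], [0.09, 2.05], [-2.69, 2.69]. Speed limits (rad/s): [2.57, 2.57, 3.14, 3.14, 3.14, 3.14, 3.14].

INTERFACE

Orientations are given as a rotation vector (axis times angle).
In Python, from bench import ctrl gives the robot as it stands. The module is installed in compiled form; this text tells all that it offers.
- The arm moves only by the tool play_rows, never from a script. Its argument "targets" is text: rows parted by semicolons, each of 7 numbers parted by spaces: the shift along the tool's x, y, z in cm, then the turn, a rotation vector about the tool's x, y, z in rad, then the opening, from -1 (shut) to 1 (fully open). In form: x y z ax ay az grip; .... A call has 1 to 20 rows; each row shifts and turns the pose as measured when the row begins, along the tool's axes as they then stand; what a row does not reach is not made up. A row lasts 1/8 s, in which the tool goes at most 62.5 mm and 10.7 degrees, less where a joint would pass 70% of its speed; a pose out of reach is approached as far as the arm can. A call is refused whole if a number of a shift passes 6.25 or a number of a turn 0.188, either way. A call with a gripper value outside its range is refused whole. The fingers move at their own pace and stop on an object; "newtons" is the grip in N (left out, the last holds). Time passes only in rows, so rows that do not move let the fingers close. It gives the time, the measured TCP pose, the force and the opening at its end, in the units of the state.
- ctrl.get_state(): the state, without advancing time (a new reading comes with each control period).
- ctrl.get_image(name): name is "side" or "top"; returns a dict with "pixels" (400x640x3 uint8, blue, green, red), "depth" (400x640 float32, m along the optical axis (not along the pixel's ray), 0 where there is no reading), "intrinsics" (3x3 intrinsics, pixels), "k1" (the pictures are not rectified: a ray, as slopes to the right and down, at radius r is drawn at 1 + k1 r^2 times it, then the intrinsics apply), "R" (3x3) and "t" (3): a world point X has camera coordinates R X + t. Camera axes: x right, y down, z forward; pixel columns grow to the right and rows downward; lengths in m; the calibration is good to about 2 mm. A picture is of the moment at which its call begins.
- ctrl.close_job(): hands the job in, once; it reports no verdict.
The state is a dict: "time": time; "joint_positions": joint angles; "qd": joint speeds; "joint_torque": joint torques, N m; "position": TCP position; "tool_rot": TCP orientation; "ft_force": force on the tool from outside, world axes, zero at the start; "torque": the same for the moment, N m; "grip_width": opening from 0.0 (shut) to 1.0 (fully open).
Only numpy, scipy, OpenCV 4.12 (cv2) and the standard library are available. Lean on these libraries where they do the work, as an engineer would, in place of code of your own. Each camera call takes 0.05 s, during which the arm holds its last target.

TASK

Finish packing this customer's small green crate in layers: take the box of dates from the sloping display stand and lay it flat, window up, on the crate's floor in the free lane where the blank slip lies, lengthwise beside the two boxes already there. Then lay the plywood layer board level on the three boxes, batten grip up, and last stand the red cherry-tomato punnet upright and flat on the board beside the grip. Lower each thing level into place rather than dropping it or letting it flop down, let go of it before fetching the next, and leave everything else on the stall where it is.

Things in the scene. Friction and masses are not known exactly. Their poses are not given: they have to be found in the camera images.
- crate: Small green ventilated crate, open on top, fixed. Outside 300 (x) x 200 (y) x 80 (z) mm (end walls cut down to 60 between the corners), walls and floor 6 mm, 288 x 188 mm inside. Origin: centre of its underside, on the table; x along its long side, z up. Three lanes on its floor, centred at about x = -80, 0 and +80 mm; a box lies in each with its length along the crate's y. Two are filled, one is free.
- free_lane (a point): Centre of the free lane, on the crate's floor (6 mm above the table): the middle of a blank white packing slip (46 x 76 mm, paper-thin, fixed) that lies there. The box goes on top of it. Axes as the crate's, give or take 3 degrees.
- packed_a_mid (a point): Centre (half-way up) of a box of dates that is already packed, in one lane of the crate; same size and axes as the box on the stand, its length along the crate's y.
- packed_b_mid (a point): Centre of the other box of dates already packed, in another lane; same size and axes. About 28 to 36 mm lie between neighbouring boxes once all three are in, and about 40 mm between an outer box and the crate's end wall.
- date_box_mid (a point): Centre of the loose carton of dates to be packed, 140 (x, length) x 48 (y, width) x 42 (z, height) mm, 0.25 to 0.5 kg; kraft brown, dark red band, clear window over brown dates on its top (+z) face. It lies on the sloping stand, x (its length) pointing up the slope, z square out of the slope. Either end may lead in the crate.
- red_punnet_mid (a point): Centre of the loose punnet of red cherry tomatoes, a dark green tray with a rigid clear lid, 140 (x, length) x 54 (y, width) x 36 (z, height) mm, 0.15 to 0.3 kg, solid to the touch over its full size; lies on the stand like the box of dates, x up the slope, lid (+z) square out of the slope.
- green_punnet_mid (a point): Centre of the punnet of small green figs, a pale tray with a clear lid, same size; it lies on the stand too and stays there. The box of dates and the two punnets lie on the stand side by side in any order, about 84 mm from centre to centre, so 28 mm or more lie between neighbours.
- board_grip (a point): Centre of the grip of the loose layer board, which lies flat on the table: plywood 270 (x) x 172 (y) x 6 mm, 0.22 kg; the grip is an upright batten across its middle, 16 (x) x 104 (y) x 30 (z) mm. This point is 15 mm above the board's upper face, 21 mm above its underside. In the crate its long side lies along the crate's x, either way round, its underside 48 mm above the crate's underside.
- stand: Sloping wooden display stand, fixed. Its deck, 290 mm wide (y), 180 mm long, rises at 25 degrees towards its +x (away from the robot); a 12 mm thick, 14 mm high lip along the lower edge holds the goods, their lower ends against it. Origin: on the table, 85 mm behind the lip's inner face; the deck's surface is 24 mm above the table at the lip, 100 mm at its upper edge.
- honey: Bystander: amber jar with a brass lid, 62 mm across, 105 mm tall, standing loose beyond the crate. Origin: centre of its underside.
- olives: Bystander: green glass jar with a white lid, 68 mm across, 95 mm tall, standing loose beyond the crate. Origin: centre of its underside.
- weight: Bystander: brass scale weight, 48 mm across, 60 mm tall, standing loose between the robot and the stand. Origin: centre of its underside.

How it is judged:
By the outcome, as a careful person would: the job done as asked, in the order asked, and still so for the second after the job is handed in, with the robot touching nothing.
It also fails if it takes over 64 s, if anything falls off the work surface, if the arm or the gripper's body presses on something with over 40 N, if the wrist force passes 120 N, or if a joint passes its speed limit or range.

## Working session

There is one attempt and no reset: what is moved stays moved. The work goes in short steps, Python scripts to look and compute and a tool call to move; the robot and the scene stay as the last step left them, time stands still between calls to the robot, and variables do not carry over. Pictures are saved under pics/ and viewed, and the job is handed in when it is done.

Besides the shell and the picture viewer there is one more tool, called as name(argument=value, ...) on one line, values as JSON. play_rows: Moves the arm, as the interface text tells. Its arguments: {"type":"object","properties":{"targets":{"type":"string"},"newtons":{"type":"number"}},"required":["targets"]}

```bash
mkdir -p pics; ls
python3 - <<'E'
from bench import ctrl
import cv2,numpy as np
print(ctrl.get_state())
for n in("side","top"):
    i=ctrl.get_image(n); cv2.imwrite(f"pics/{n}0.png",i["pixels"]); np.savez(f"pics/{n}0.npz",**{k:i[k] for k in i})
    print(n,i["intrinsics"],i["k1"],i["R"],i["t"])
E
```

```text
pics
{'time': 0.0, 'joint_positions': array([ 1.21010027,  0.32182122, -0.07008049,  1.45168298,  0.02262153,
        1.37078603, -0.0569138 ]), 'qd': array([ 0.00132138, -0.00273071,  0.00082435,  0.00054985,  0.00062246,
       -0.00161889,  0.00039964]), 'joint_torque': array([ 5.74469232e-04, -4.91284740e+01, -4.03621383e-01, -3.12527883e+01,
       -6.39656698e-02,  4.37753170e-02,  1.75606178e-04]), 'position': array([ 0.23784238, -0.60470031,  0.4036583 ]), 'tool_rot': array([-3.08476694e+00, -5.84970174e-01,  7.43973819e-04]), 'ft_force': array([ 0.92722896,  0.65215615, -0.41683054]), 'torque': array([ 0.02128118,  0.02638249, -0.00151011]), 'grip_width': 0.9968440719563186}
side [[460.77422379   0.         313.80155614]
 [  0.         460.77422379 198.5996746 ]
 [  0.           0.           1.        ]] -0.0032791583672252818 [[-0.9976507  -0.06797414 -0.00852057]
 [-0.0431639   0.72029566 -0.69232293]
 [ 0.05319738 -0.69032867 -0.7215375 ]] [0.56694056 0.02939256 1.30773062]
top [[443.8873028    0.         320.4015017 ]
 [  0.         443.8873028  206.79772896]
 [  0.           0.           1.        ]] -0.09012692213907754 [[-0.004356   -0.99990702  0.01292157]
 [-0.98800605  0.00230891 -0.1543979 ]
 [ 0.15435371 -0.01343914 -0.98792425]] [0.02633315 0.59136222 1.3219679 ]
```

View pics/top0.png

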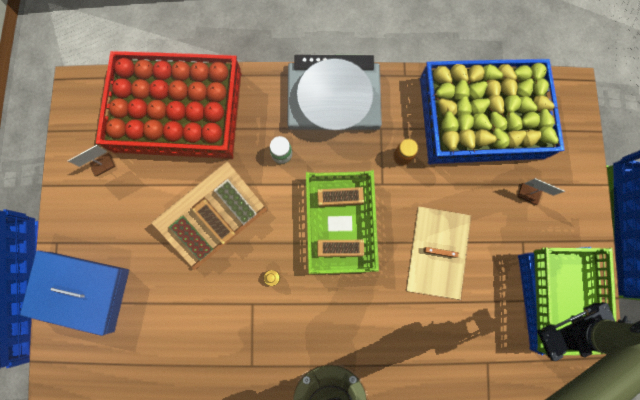

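View pics/side0.png

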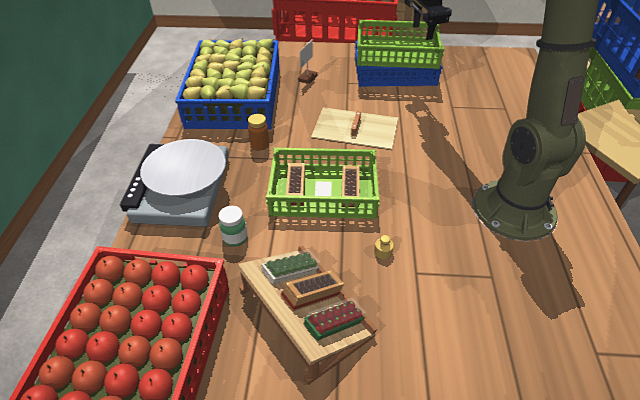

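The top picture shows the crate around (342,222), with the free middle lane's slip at (340,224). On the stand, the red punnet is at (190,238), the dates at (213,219) and the figs at (236,203). The board is at (440,253) with its grip at (440,252). Next I'll measure these.

```bash
cat > h.py <<'E'
import numpy as np,cv2
from scipy.spatial.transform import Rotation as Ro
def load(n): 
    d=np.load(n); return {k:d[k] for k in d}
def snap(name,tag):
    from bench import ctrl
    i=ctrl.get_image(name); np.savez(f"pics/{tag}.npz",**i); return i
def dist(i): return np.array([float(i["k1"]),0,0,0,0])
def cloud(i):
    h,w=i["depth"].shape
    u,v=np.meshgrid(np.arange(w),np.arange(h))
    p=cv2.undistortPoints(np.stack([u,v],-1).reshape(-1,1,2).astype(np.float64),i["intrinsics"],dist(i)).reshape(h,w,2)
    z=i["depth"].astype(float)
    c=np.stack([p[...,0]*z,p[...,1]*z,z],-1)
    W=(c-i["t"])@i["R"]
    W[z<=0]=np.nan
    return W
def proj(i,X):
    return cv2.projectPoints(np.asarray(X,float).reshape(-1,1,3),cv2.Rodrigues(i["R"])[0],i["t"],i["intrinsics"],dist(i))[0].reshape(-1,2)
def crop(i,x0,y0,x1,y1,s,fn,pts=None,edges=None):
    im=cv2.resize(i["pixels"][y0:y1,x0:x1],None,fx=s,fy=s,interpolation=cv2.INTER_CUBIC)
    if edges is not None:
        for a,b in edges:
            p=[tuple(int(round((q-o+.5)*s)) for q,o in zip(r,(x0,y0))) for r in proj(i,[a,b])]
            cv2.line(im,p[0],p[1],(255,0,255),1)
    cv2.imwrite(fn,im)
def boxedges(T,R,sx,sy,sz):
    import itertools
    c=np.array(list(itertools.product([-1,1],repeat=3)))
    P=(c*np.array([sx,sy,sz])/2)@R.T+T
    return [(P[a],P[b]) for a in range(8) for b in range(a+1,8) if np.sum(c[a]!=c[b])==1]
E
python3 - <<'E'
from h import *
for n in("top","side"):
    i=load(f"pics/{n}0.npz"); W=cloud(i)
    if n=="top":
        for nm,(u,v) in dict(slip=(340,224),dates=(213,219),red=(190,238),fig=(236,203),grip=(440,252),board=(430,280),table=(300,300),wt=(271,278),honey=(408,148),olive=(280,145),A=(340,197),B=(340,248),crimL=(309,225),crimR=(374,225)).items(): print(nm,W[v,u].round(4))
        crop(i,145,155,275,275,5,"pics/tc1.png");crop(i,295,160,480,305,4,"pics/tc2.png")
    else:
        crop(i,225,235,385,385,5,"pics/sc1.png"); crop(i,255,95,415,230,5,"pics/sc2.png")
        for nm,(u,v) in dict(slip=(323,188),dates=(315,287),red=(335,320),fig=(290,265),board=(330,130),grip=(356,116),table=(420,300)).items(): print(nm,W[v,u].round(4))
E
```

```text
slip [ 0.5424 -0.0377  0.0075]
dates [0.548  0.3435 0.0945]
red [0.4921 0.4122 0.0877]
fig [0.5975 0.278  0.0843]
grip [ 0.4507 -0.344   0.0381]
board [ 0.3651 -0.3192  0.0009]
table [ 0.3067  0.0882 -0.0008]
wt [0.3748 0.1726 0.0611]
honey [ 0.7612 -0.2406  0.1079]
olive [0.7751 0.1472 0.0917]
A [ 0.6218 -0.0364  0.0471]
B [ 0.4644 -0.0346  0.0472]
crimL [0.5311 0.0591 0.0806]
crimR [ 0.5309 -0.1358  0.0772]
slip [ 0.5439 -0.0432  0.0088]
dates [0.5405 0.3561 0.0961]
red [0.4934 0.4334 0.0947]
fig [0.6023 0.2991 0.0943]
board [ 0.5356 -0.3286  0.0029]
grip [ 0.4498 -0.3684  0.0352]
table [0.2918 0.3162 0.0025]
```

View pics/tc1.png

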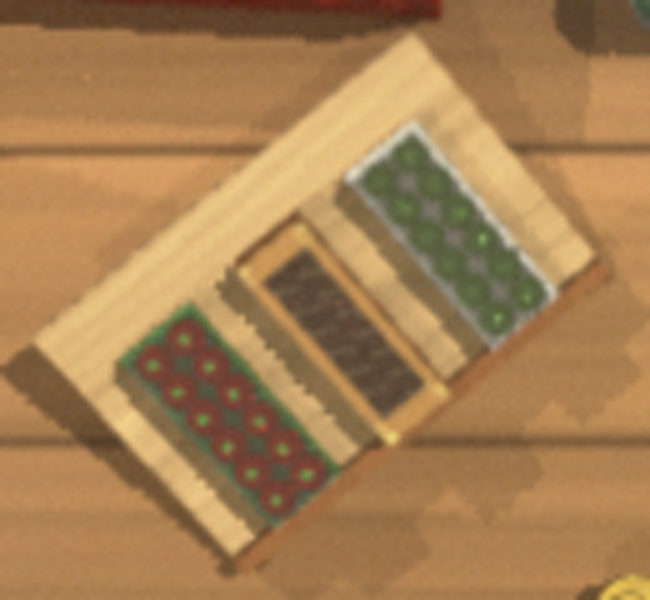

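View pics/tc2.png

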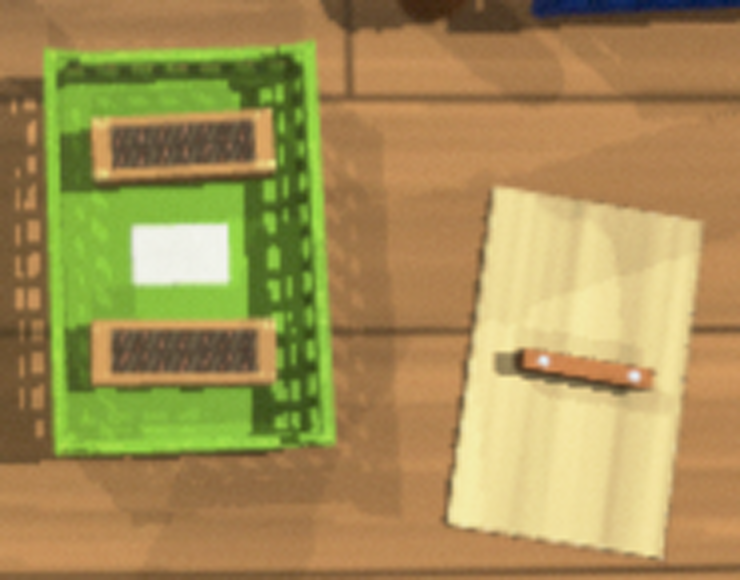

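View pics/sc1.png

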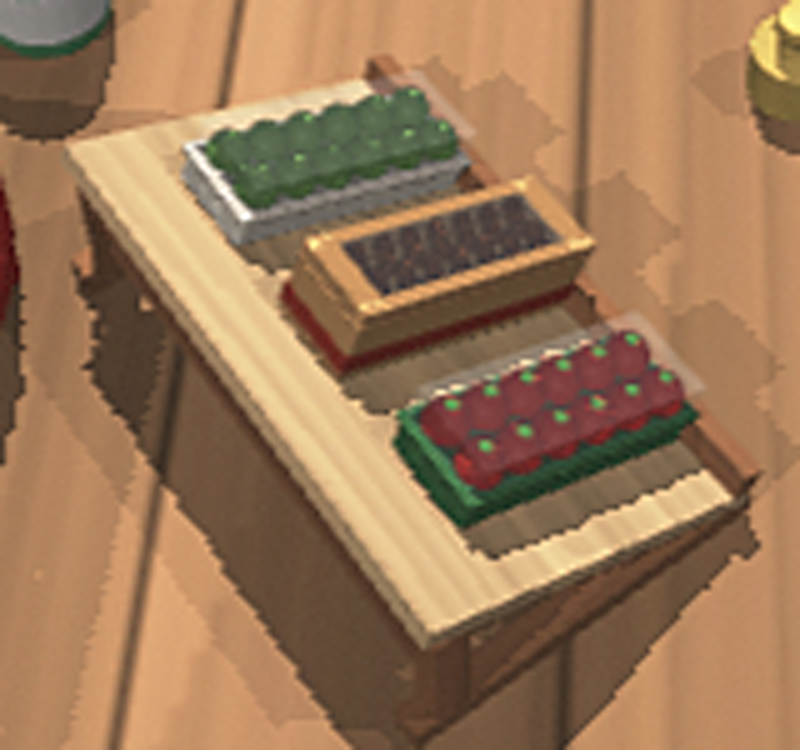

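View pics/sc2.png

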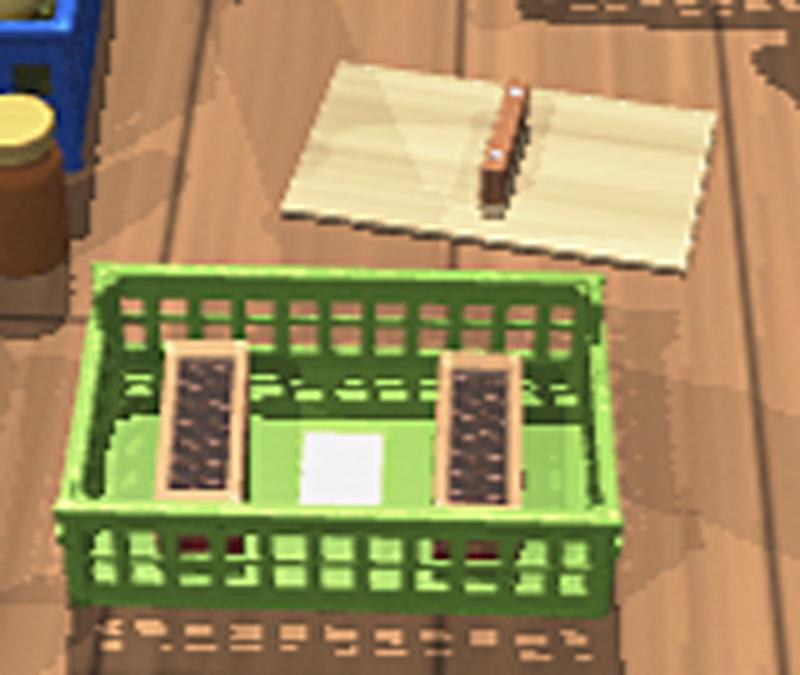

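```bash
cat > fit.py <<'E'
from h import *
from scipy.optimize import least_squares
T=load("pics/top0.npz");S=load("pics/side0.npz")
def px(pts,o,s): return (np.array(pts,float)+.5)/s-.5+np.array(o)
t1=lambda p:px(p,(145,155),5); t2=lambda p:px(p,(295,160),4); s1=lambda p:px(p,(225,235),5); s2=lambda p:px(p,(255,95),5)
def rz(a): return Ro.from_euler('z',a).as_matrix()
def rect(sx,sy,z): return np.array([[1,1],[1,-1],[-1,-1],[-1,1]])*[sx/2,sy/2]@np.eye(2,3)+[0,0,z]
def fitflat(nm,L,tp,sp,x0):
    def f(p,d=0):
        X=L@rz(p[2]).T+[p[0],p[1],0]
        r=[]
        if tp is not None:r.append(proj(T,X)-tp)
        if sp is not None:r.append(proj(S,X)-sp)
        return np.concatenate(r).ravel()
    o=least_squares(f,x0,loss='soft_l1'); print(nm,o.x.round(4),"deg",np.degrees(o.x[2]).round(2),"rms px",np.sqrt((f(o.x)**2).mean()).round(2))
    for a,b in((tp,None),(None,sp)):
        if a is None and b is None: continue
        tp,sp=a,b
        o2=least_squares(f,x0); print("   ",o2.x.round(4))
    return o.x
# order: (+x,+y),(+x,-y),(-x,-y),(-x,+y) ; top image: +x up, +y left
crate=fitflat("crate",rect(.3,.2,.08),t2([(46,50),(315,42),(334,447),(57,455)]),s2([(57,512),(93,265),(605,275),(621,520)]),[.54,-.04,0])
slip=fitflat("slip",rect(.046,.076,.006),t2([(133,226),(228,223),(230,282),(134,286)]),s2([(300,502),(303,433),(382,434),(381,503)]),[.54,-.04,0])
A=fitflat("A",rect(.048,.14,.048),t2([(92,119),(273,109),(275,173),(94,184)]),s2([(157,495),(166,342),(248,345),(244,500)]),[.62,-.04,0])
B=fitflat("B",rect(.048,.14,.048),t2([(92,322),(275,319),(276,383),(93,386)]),s2([(437,503),(440,353),(521,354),(519,505)]),[.46,-.04,0])
board=fitflat("board",rect(.27,.172,.006),t2([(493,186),(703,222),(663,558),(447,523)]),s2([(283,212),(343,62),(717,112),(685,270)]),[.45,-.34,0])
# stand
c25,s25=np.cos(np.radians(25)),np.sin(np.radians(25))
Rs=np.array([[c25,0,-s25],[0,1,0],[s25,0,c25]])
def onst(p,y,h,dx=0): # slope-frame centre: lower end against lip
    # local slope coords: u along slope from lip, v lateral, w out
    return lambda U: (np.asarray(U)*[1,1,1])@Rs.T+[-.085,0,.024]
def stpt(p,U): return (np.asarray(U)@Rs.T+[-.085,0,.024])@rz(p[2]).T+[p[0],p[1],0]
def f(p):
    X=stpt(p,[[.18,.145,0],[.18,-.145,0]])
    D=stpt(p,[[.14+p[4],p[3]+.024,.042],[.14+p[4],p[3]-.024,.042],[p[4],p[3]-.024,.042],[p[4],p[3]+.024,.042]])
    return np.concatenate([proj(T,X)-t1([(35,345),(413,35)]),proj(S,X)-s1([(428,645),(68,150)]),
      proj(T,D)-t1([(238,265),(300,220),(447,392),(392,443)]),proj(S,D)-s1([(362,318),(307,240),(528,180),(597,243)])]).ravel()
o=least_squares(f,[.54,.34,-.7,0,0],loss='soft_l1');st=o.x
print("stand",st.round(4),np.degrees(st[2]).round(2));print(f(st).reshape(-1,2).round(1).tolist())
for i in (T,S):
    W=cloud(i)
    P=((W-[st[0],st[1],0])@rz(st[2])-[-.085,0,.024])@Rs
    m=(P[...,0]>.03)&(P[...,0]<.11)&(abs(P[...,1])<.145)&(P[...,2]>-.02)&(P[...,2]<.06)
    Q=P[m]
    for lo in np.arange(-.144,.144,.008):
        k=(Q[:,1]>=lo)&(Q[:,1]<lo+.008)
        print(f"{lo:.3f}:{np.median(Q[k,2])*1000:.0f}/{np.percentile(Q[k,2],90)*1000:.0f}",end=" ")
    print()
np.savez("fit.npz",crate=crate,slip=slip,A=A,B=B,board=board,st=st)
E=[]
def flat(p,sx,sy,z0,z1): return boxedges(np.array([p[0],p[1],(z0+z1)/2]),rz(p[2]),sx,sy,z1-z0)
E=flat(crate,.3,.2,0,.08)+flat(slip,.046,.076,.006,.006)+flat(A,.048,.14,.006,.048)+flat(B,.048,.14,.006,.048)+flat(board,.27,.172,0,.006)+flat(board,.016,.104,.006,.036)
crop(T,295,160,480,305,4,"pics/to2.png",edges=E);crop(S,255,95,415,230,5,"pics/so2.png",edges=E)
RR=rz(st[2])@Rs
def slopebox(u,v,h,l,w): return boxedges(stpt(st,[[u,v,h/2]])[0],RR,l,w,h)
E=slopebox(.07+st[4],st[3],.042,.14,.048)+slopebox(.07,st[3]+.084,.036,.14,.054)+slopebox(.07,st[3]-.084,.036,.14,.054)+slopebox(.09,0,0,.18,.29)
crop(T,145,155,275,275,5,"pics/to1.png",edges=E);crop(S,225,235,385,385,5,"pics/so1.png",edges=E)
E
python3 fit.py
```

```text
crate [ 0.5432 -0.0374  0.0278] deg 1.59 rms px 0.82
    [ 0.543  -0.0387  0.0257]
    [ 0.5433 -0.0357  0.0306]
slip [ 0.5445 -0.0385  0.0336] deg 1.92 rms px 1.45
    [ 0.5452 -0.0377  0.0284]
    [ 0.5444 -0.0462  0.0371]
A [ 0.624  -0.0383  0.0611] deg 3.5 rms px 0.79
    [ 0.6242 -0.038   0.0527]
    [ 0.6241 -0.0401  0.0648]
B [ 0.465  -0.0372  0.0069] deg 0.4 rms px 1.15
    [ 0.4651 -0.0366  0.0114]
    [ 0.4649 -0.0428  0.0016]
board [ 0.4508 -0.3494 -0.1713] deg -9.82 rms px 0.44
    [ 0.4519 -0.35   -0.1703]
    [ 0.4495 -0.3475 -0.174 ]
stand [ 5.690e-01  3.703e-01  6.894e-01 -3.800e-03  5.000e-04] 39.5
[[-1.9, -1.1], [-0.9, -0.0], [0.6, -0.7], [-0.2, -0.5], [-0.7, 1.0], [-0.1, -0.3], [0.7, 0.5], [-0.8, 0.4], [0.1, -0.4], [-1.3, -0.3], [0.7, -0.9], [-0.6, 0.4]]
-0.144:-0/3 -0.136:-0/3 -0.128:-0/3 -0.120:19/39 -0.112:36/39 -0.104:36/40 -0.096:36/40 -0.088:36/39 -0.080:36/39 -0.072:37/40 -0.064:2/21 -0.056:-0/4 -0.048:-0/4 -0.040:0/4 -0.032:18/44 -0.024:42/45 -0.016:43/46 -0.008:42/46 0.000:43/46 0.008:42/45 0.016:42/46 0.024:1/4 0.032:1/5 0.040:0/4 0.048:2/25 0.056:36/40 0.064:37/39 0.072:37/41 0.080:37/40 0.088:37/41 0.096:37/41 0.104:36/39 0.112:1/4 0.120:1/5 0.128:2/5 0.136:2/4 
-0.144:-1/-1
  return _methods._mean(a, axis=axis, dtype=dtype,
  ret = ret.dtype.type(ret / rcount)
Traceback (most recent call last):
  File "fit.py", line 48, in <module>
    print(f"{lo:.3f}:{np.median(Q[k,2])*1000:.0f}/{np.percentile(Q[k,2],90)*1000:.0f}",end=" ")
                                                   ~~~~~~~~~~~~~^^^^^^^^^^^
IndexError: index -1 is out of bounds for axis 0 with size 0
```

```bash
sed -i 's/^for i in (T,S):/for i in (T,):/' fit.py; python3 fit.py >/dev/null
```

```text
(no output)
```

View pics/to1.png

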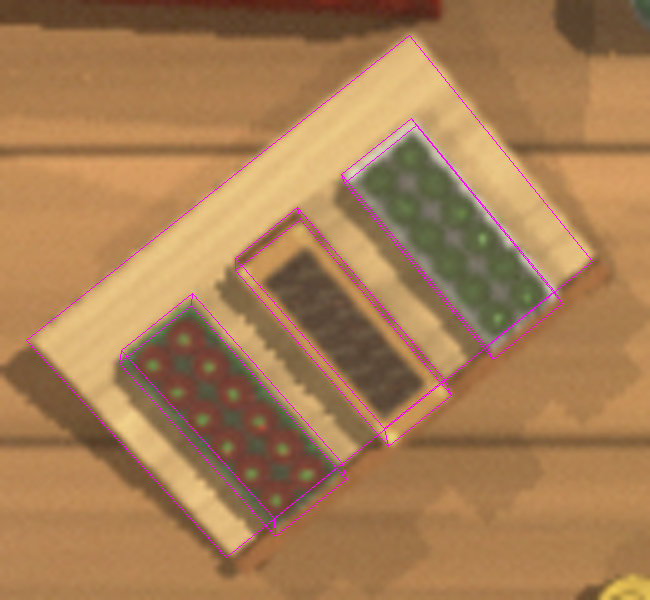

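View pics/so1.png

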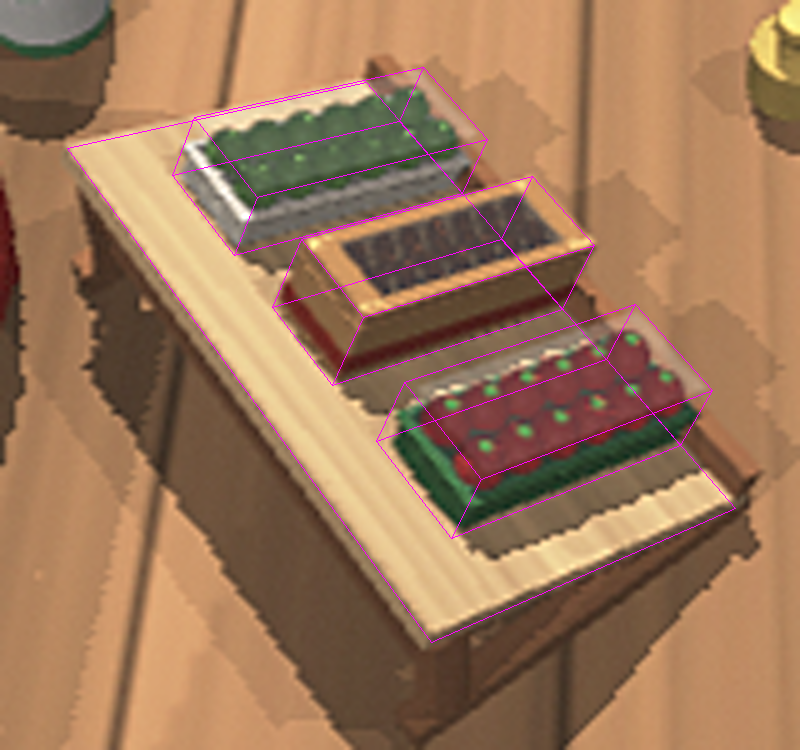

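View pics/to2.png

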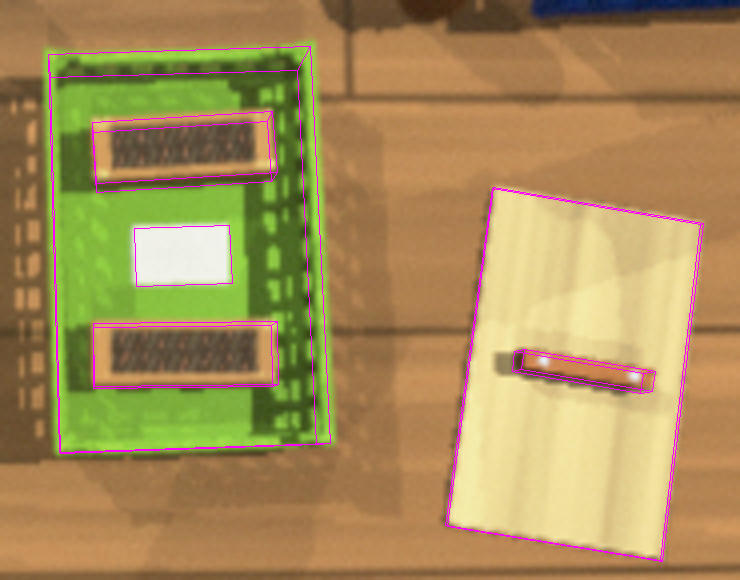

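View pics/so2.png

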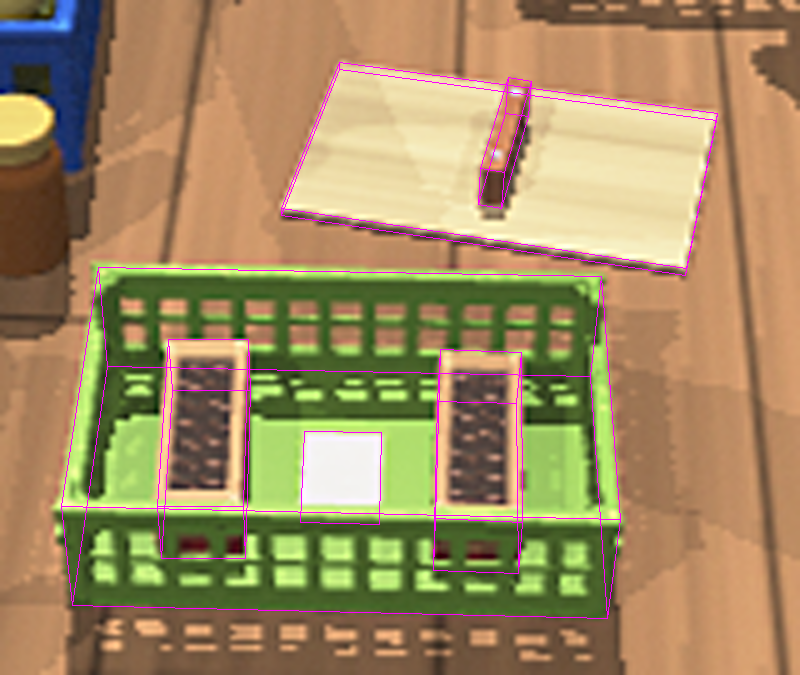

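```bash
cat > plan.py <<'E'
from h import *
from bench import ctrl
F=np.load("fit.npz"); st=F["st"]
c25,s25=np.cos(np.radians(25)),np.sin(np.radians(25))
Rs=np.array([[c25,0,-s25],[0,1,0],[s25,0,c25]])
RS=Ro.from_euler('z',st[2]).as_matrix()@Rs
def stpt(U): return (np.asarray(U)@Rs.T+[-.085,0,.024])@Ro.from_euler('z',st[2]).as_matrix().T+[st[0],st[1],0]
RST=RS@np.diag([1,-1,-1.])
def down(deg): # tool pointing down, jaw axis y at world angle deg
    a=np.radians(deg); y=np.array([np.cos(a),np.sin(a),0]); z=np.array([0,0,-1.]); return np.column_stack([np.cross(y,z),y,z])
def state():
    s=ctrl.get_state(); R=Ro.from_rotvec(s["tool_rot"]).as_matrix(); p=np.array(s["position"])
    return s,p,R,p+.164*R[:,2]
def show():
    s,p,R,g=state()
    print("t",round(float(s["time"]),2),"gp",g.round(4),"z",R[:,2].round(3),"yang",np.degrees(np.arctan2(R[1,1],R[0,1])).round(2),"F",np.round(s["ft_force"],1),"grip mm",round(87*float(s["grip_width"]),1),"q",np.round(s["joint_positions"],2))
def rows(way,grip):
    """way: list of (gp,R,n)"""
    s,p,R,g=state(); out=[]
    for G,R1,n in way:
        G=np.asarray(G,float); rv=Ro.from_matrix(R.T@R1).as_rotvec()
        Rp=R;pp=g-.164*R[:,2]
        for k in range(1,n+1):
            Rk=R@Ro.from_rotvec(rv*k/n).as_matrix(); pk=g+(G-g)*k/n-.164*Rk[:,2]
            d=Rp.T@(pk-pp)*100; w=Ro.from_matrix(Rp.T@Rk).as_rotvec()
            out.append(" ".join(f"{x:.2f}" for x in d)+" "+" ".join(f"{x:.3f}" for x in w)+f" {grip}")
            if abs(d).max()>6.25 or np.linalg.norm(w)>.186: print("LIMIT",k,d,w)
            Rp,pp=Rk,pk
        g,R=G,R1
    print(len(out),"; ".join(out))
E
python3 - <<'E'
from plan import *
show()
d=stpt([.07,st[3],.024]);print("dates gp",d, "TCP",d-.164*RST[:,2]); 
rows([([.55,-.1,.27],down(-60),12),(d-.10*RST[:,2],RST,9)],0.52)
E
```

```text
t 0.1 gp [ 0.2377 -0.6045  0.2398] z [-0.001  0.002 -1.   ] yang -68.53 F [-0.5 -0.5 -0.2] grip mm 87.1 q [ 1.21  0.32 -0.07  1.45  0.02  1.37 -0.06]
dates gp [0.54698232 0.34717396 0.07533467] TCP [0.4935032  0.30308568 0.22396914]
21 3.96 -2.96 -0.25 -0.000 0.000 -0.012 0.52; 4.00 -2.91 -0.25 -0.000 0.000 -0.012 0.52; 4.03 -2.86 -0.25 -0.000 0.000 -0.012 0.52; 4.07 -2.81 -0.25 -0.000 0.000 -0.012 0.52; 4.10 -2.76 -0.25 -0.000 0.000 -0.012 0.52; 4.14 -2.71 -0.25 -0.000 0.000 -0.012 0.52; 4.17 -2.66 -0.25 -0.000 0.000 -0.012 0.52; 4.20 -2.61 -0.25 -0.000 0.000 -0.012 0.52; 4.23 -2.56 -0.25 -0.000 0.000 -0.012 0.52; 4.27 -2.50 -0.25 -0.000 0.000 -0.012 0.52; 4.30 -2.45 -0.25 -0.000 0.000 -0.012 0.52; 4.33 -2.40 -0.25 -0.000 0.000 -0.012 0.52; 1.20 -4.17 1.18 0.004 0.048 -0.018 0.52; 1.22 -4.13 1.29 0.004 0.048 -0.018 0.52; 1.23 -4.09 1.40 0.004 0.048 -0.018 0.52; 1.23 -4.04 1.52 0.004 0.048 -0.018 0.52; 1.23 -4.00 1.63 0.004 0.048 -0.018 0.52; 1.23 -3.96 1.75 0.004 0.048 -0.018 0.52; 1.21 -3.91 1.86 0.004 0.048 -0.018 0.52; 1.19 -3.87 1.97 0.004 0.048 -0.018 0.52; 1.17 -3.83 2.08 0.004 0.048 -0.018 0.52
```

play_rows(targets="4.0 -2.9 -0.8 0 0 -0.012 0.52; 4.0 -2.9 -0.8 0 0 -0.012 0.52; 4.0 -2.9 -0.3 0 0 -0.012 0.52; 4.05 -2.8 -0.2 0 0 -0.012 0.52; 4.1 -2.75 -0.2 0 0 -0.012 0.52; 4.15 -2.7 -0.2 0 0 -0.012 0.52; 4.2 -2.65 -0.2 0 0 -0.012 0.52; 4.2 -2.6 -0.1 0 0 -0.012 0.52; 4.25 -2.55 0 0 0 -0.012 0.52; 4.25 -2.5 0 0 0 -0.012 0.52; 4.3 -2.45 0 0 0 -0.012 0.52; 4.3 -2.4 0 0 0 -0.012 0.52", newtons=25)

```text
time: 1.6
position: [0.5573, -0.0898, 0.4273]
tool_rot: [-3.033, -0.795, 0.009]
ft_force: [1.5, 0.1, -0.1]
grip_width: 0.763
```

Run:
```python
from plan import *
show()
d=stpt([.07,st[3],.024])
rows([(d-.10*RST[:,2],RST,10)],0.52)
```

```text
t 1.6 gp [ 0.5561 -0.0891  0.2633] z [-0.007  0.005 -1.   ] yang -60.63 F [ 1.5  0.1 -0.1] grip mm 66.3 q [ 0.59  0.17 -0.54  1.62  0.08  1.39 -1.01]
10 0.93 -3.71 1.01 0.003 0.044 -0.018 0.52; 0.95 -3.68 1.10 0.003 0.044 -0.018 0.52; 0.97 -3.64 1.18 0.003 0.044 -0.018 0.52; 0.98 -3.61 1.27 0.003 0.044 -0.018 0.52; 0.99 -3.58 1.35 0.003 0.044 -0.018 0.52; 0.99 -3.54 1.44 0.003 0.044 -0.018 0.52; 0.99 -3.51 1.52 0.003 0.044 -0.018 0.52; 0.98 -3.47 1.61 0.003 0.044 -0.018 0.52; 0.97 -3.44 1.69 0.003 0.044 -0.018 0.52; 0.96 -3.40 1.78 0.003 0.044 -0.018 0.52
```

play_rows(targets="0.95 -3.7 1.0 0.003 0.044 -0.018 0.52; 0.95 -3.7 1.1 0.003 0.044 -0.018 0.52; 0.95 -3.65 1.2 0.003 0.044 -0.018 0.52; 1.0 -3.6 1.25 0.003 0.044 -0.018 0.52; 1.0 -3.6 1.35 0.003 0.044 -0.018 0.52; 1.0 -3.55 1.45 0.003 0.044 -0.018 0.52; 1.0 -3.5 1.5 0.003 0.044 -0.018 0.52; 1.0 -3.45 1.6 0.003 0.044 -0.018 0.52; 0.95 -3.45 1.7 0.003 0.044 -0.018 0.52; 0.95 -3.4 1.8 0.003 0.044 -0.018 0.52")

```text
time: 2.85
position: [0.4552, 0.2897, 0.3099]
tool_rot: [-2.743, -1.005, -0.627]
ft_force: [1.0, -0.4, -0.7]
grip_width: 0.759
```

Run:
```python
from plan import *
show(); print("want",RST[:,2])
d=stpt([.07,st[3],.024])
rows([(d-.04*RST[:,2],RST,3),(d,RST,3)],0.52)
i=snap("top","top1"); crop(i,145,135,335,285,4,"pics/t1.png"); i=snap("side","side1"); crop(i,205,215,385,350,4,"pics/s1.png")
```

```text
t 2.85 gp [0.5096 0.3357 0.1622] z [ 0.332  0.281 -0.901] yang -49.75 F [ 1.  -0.4 -0.7] grip mm 66.0 q [ 0.27  0.05 -0.88  2.02 -0.01  0.64 -1.46]
want [ 0.32609219  0.26883095 -0.90630779]
6 -0.09 0.48 1.79 -0.002 -0.004 0.004 0.52; -0.08 0.47 1.80 -0.002 -0.004 0.004 0.52; -0.07 0.47 1.80 -0.002 -0.004 0.004 0.52; 0.00 0.00 1.33 0.000 0.000 0.000 0.52; -0.00 -0.00 1.33 0.000 0.000 0.000 0.52; 0.00 0.00 1.33 0.000 0.000 0.000 0.52
```

View pics/s1.png

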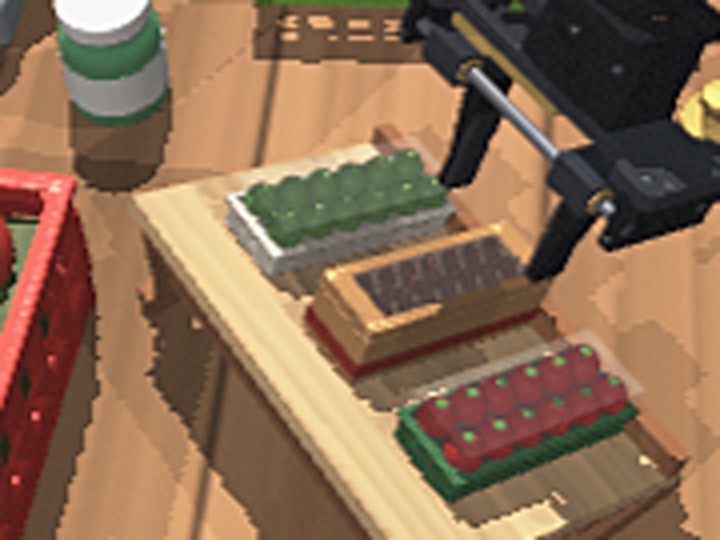

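The gripper stands straight over the date box: the fingers are at (470,130) and (560,230) in the crop, one on each side of the box's line. Going in.

play_rows(targets="-0.1 0.5 1.8 -0.002 -0.004 0.004 0.52; -0.1 0.45 1.8 -0.002 -0.004 0.004 0.52; -0.05 0.45 1.8 -0.002 -0.004 0.004 0.52")

```text
time: 3.32
position: [0.4782, 0.2949, 0.2584]
tool_rot: [-2.756, -1.001, -0.608]
ft_force: [-0.1, -0.7, 0.1]
grip_width: 0.759
```

Run:
```python
from plan import *
show()
d=stpt([.07,st[3],.024])
rows([(d,RST,3)],0.52)
```

```text
t 3.33 gp [0.5311 0.3391 0.1096] z [ 0.323  0.27  -0.907] yang -50.1 F [-0.1 -0.7  0.1] grip mm 66.1 q [ 0.19  0.2  -0.83  2.01  0.2   0.56 -1.62]
3 0.03 0.12 1.28 -0.001 0.001 0.002 0.52; 0.03 0.12 1.28 -0.001 0.001 0.002 0.52; 0.03 0.11 1.28 -0.001 0.001 0.002 0.52
```

Descend, then close.

play_rows(targets="0.05 0.15 1.3 0 0 0.002 0.52; 0.05 0.1 1.3 0 0 0.002 0.52; 0.05 0.1 1.3 0 0 0.002 0.52; 0 0 0 0 0 0 0.52; 0 0 0 0 0 0 -1; 0 0 0 0 0 0 -1; 0 0 0 0 0 0 -1; 0 0 0 0 0 0 -1", newtons=25)

```text
time: 4.32
position: [0.4951, 0.2999, 0.2207]
tool_rot: [-2.765, -0.987, -0.599]
ft_force: [1.8, 2.0, -3.1]
grip_width: 0.551
```

Run:
```python
from plan import *
show(); print(stpt([.07,st[3],.024]))
```

```text
t 4.33 gp [0.5474 0.3433 0.0715] z [ 0.319  0.265 -0.91 ] yang -50.67 F [ 1.8  2.  -3.1] grip mm 47.9 q [ 0.11  0.3  -0.76  2.    0.33  0.51 -1.72]
[0.54698232 0.34717396 0.07533467]
```

```bash
cat >> plan.py <<'E'
def slopecoord(X): return ((np.asarray(X)-[st[0],st[1],0])@Ro.from_euler('z',st[2]).as_matrix()-[-.085,0,.024])@Rs
E
python3 - <<'E'
from plan import *
s,p,R,g=state(); print(slopecoord(g), st[3:])
c=stpt([.07+st[4],st[3],.021]); off=R.T@(c-g); print("box centre in tool",off*1000)
print("relrot box", Ro.from_matrix(R.T@RST).as_rotvec())
RSn=RST[:,2]
g1=g-.05*RSn+.005*RST[:,0]
rows([(g1,R,2),([.55,.25,.24],down(-25),7),([.545,-.036,.2],down(1.7),7)],-1)
E
```

```text
[ 0.06648359 -0.00707837  0.0214152 ] [-0.00382192  0.00054398]
box centre in tool [ 4.05164138 -3.27131311  0.38262869]
relrot box [-0.00103033  0.00885872 -0.00376497]
16 0.23 -0.00 -2.50 0.000 0.000 0.000 -1; 0.23 -0.00 -2.50 0.000 0.000 0.000 -1; 1.18 1.24 -1.79 0.013 -0.060 -0.063 -1; 1.01 1.22 -1.81 0.013 -0.060 -0.063 -1; 0.83 1.19 -1.81 0.013 -0.060 -0.063 -1; 0.66 1.15 -1.81 0.013 -0.060 -0.063 -1; 0.49 1.10 -1.80 0.013 -0.060 -0.063 -1; 0.32 1.04 -1.78 0.013 -0.060 -0.063 -1; 0.16 0.97 -1.74 0.013 -0.060 -0.063 -1; -3.73 1.66 0.57 0.000 0.000 -0.067 -1; -3.84 1.41 0.57 0.000 0.000 -0.067 -1; -3.92 1.15 0.57 0.000 0.000 -0.067 -1; -3.99 0.89 0.57 0.000 0.000 -0.067 -1; -4.04 0.62 0.57 0.000 0.000 -0.067 -1; -4.07 0.35 0.57 0.000 0.000 -0.067 -1; -4.09 0.08 0.57 0.000 0.000 -0.067 -1
```

play_rows(targets="0.25 0 -2.5 0 0 0 -1; 0.25 0 -2.5 0 0 0 -1; 1.2 1.25 -1.8 0.013 -0.06 -0.063 -1; 1.0 1.2 -1.8 0.013 -0.06 -0.063 -1; 0.85 1.2 -1.8 0.013 -0.06 -0.063 -1; 0.65 1.15 -1.8 0.013 -0.06 -0.063 -1; 0.5 1.1 -1.8 0.013 -0.06 -0.063 -1; 0.3 1.05 -1.8 0.013 -0.06 -0.063 -1; 0.15 0.95 -1.75 0.013 -0.06 -0.063 -1")

```text
time: 5.45
position: [0.5492, 0.2432, 0.4006]
tool_rot: [2.631, 1.696, -0.058]
ft_force: [0.5, 0.6, -4.6]
grip_width: 0.55
```

Run:
```python
from plan import *
show()
rows([([.545,-.036,.2],down(1.7),8)],-1)
```

```text
t 5.45 gp [0.5451 0.2384 0.2368] z [-0.025 -0.029 -0.999] yang -24.41 F [ 0.5  0.6 -4.6] grip mm 47.8 q [ 0.23  0.35 -0.87  1.55  0.28  1.41 -1.09]
8 -3.18 1.38 0.56 -0.002 0.004 -0.057 -1; -3.25 1.20 0.55 -0.002 0.004 -0.057 -1; -3.32 1.02 0.54 -0.002 0.004 -0.057 -1; -3.38 0.83 0.53 -0.002 0.004 -0.057 -1; -3.43 0.64 0.51 -0.002 0.004 -0.057 -1; -3.46 0.45 0.50 -0.002 0.004 -0.057 -1; -3.48 0.25 0.49 -0.002 0.004 -0.057 -1; -3.50 0.06 0.47 -0.002 0.004 -0.057 -1
```

play_rows(targets="-3.2 1.4 0.5 -0.002 0.004 -0.057 -1; -3.25 1.2 0.5 -0.002 0.004 -0.057 -1; -3.3 1.0 0.5 -0.002 0.004 -0.057 -1; -3.4 0.85 0.5 -0.002 0.004 -0.057 -1; -3.4 0.65 0.5 -0.002 0.004 -0.057 -1; -3.45 0.45 0.5 -0.002 0.004 -0.057 -1; -3.5 0.25 0.5 -0.002 0.004 -0.057 -1; -3.5 0.05 0.5 -0.002 0.004 -0.057 -1; 0 0 0 0 0 0 -1")

```text
time: 6.58
position: [0.5447, -0.0493, 0.3592]
tool_rot: [-2.169, -2.263, 0.018]
ft_force: [0.0, 0.4, -3.7]
grip_width: 0.548
```

Run:
```python
from plan import *
show()
i=snap("top","top2"); crop(i,270,140,430,290,4,"pics/t2.png"); i=snap("side","side2"); crop(i,235,55,435,230,4,"pics/s2.png")
```

```text
t 6.58 gp [ 0.5426 -0.05    0.1952] z [-0.013 -0.004 -1.   ] yang 2.43 F [ 0.   0.4 -3.7] grip mm 47.7 q [ 0.78  0.22 -0.82  1.74  0.17  1.27 -0.05]
```

View pics/s2.png

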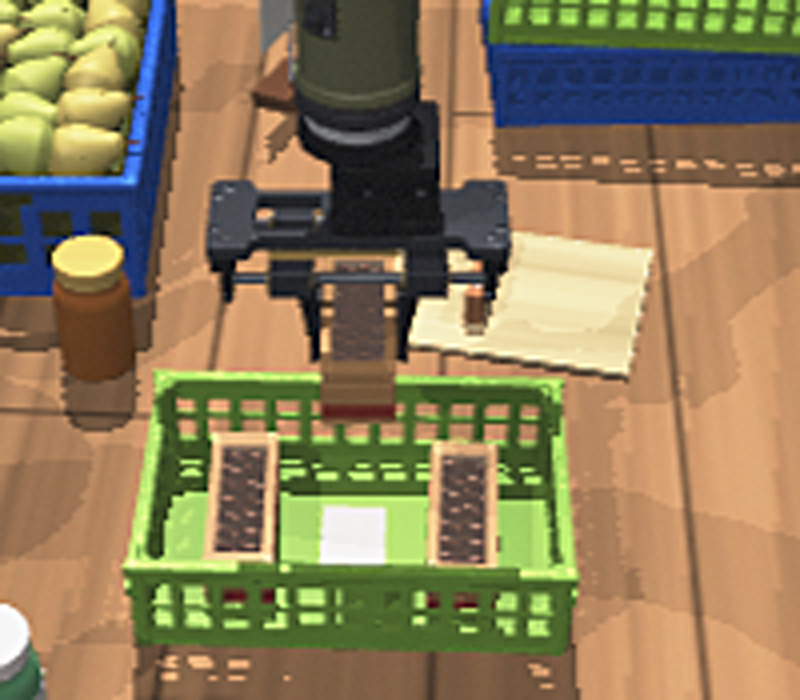

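View pics/t2.png

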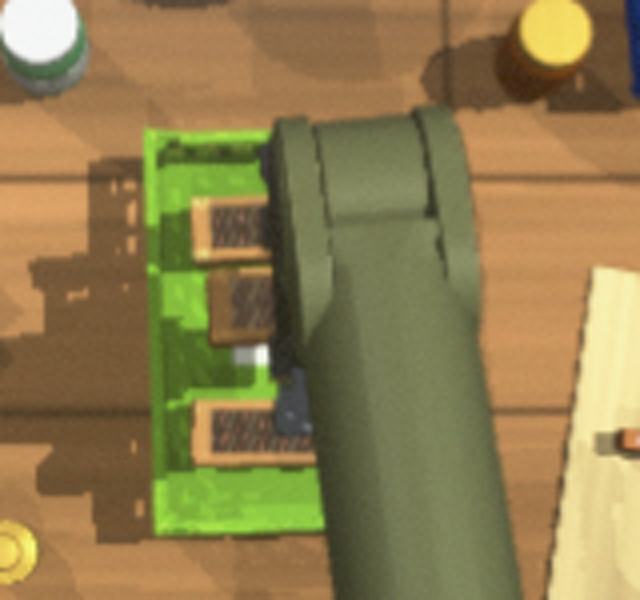

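```bash
cat >> plan.py <<'E'
def held(i,g,R,h=.042):
    W=cloud(i); P=(W-g)@R; m=(abs(P[...,1])<.018)&(P[...,0]>-.09)&(P[...,0]<.10)&(abs(P[...,2])<.05)
    return P[m],W[m]
E
python3 - <<'E'
from plan import *
s,p,R,g=state()
for n in("top2","side2"):
    P,W=held(load(f"pics/{n}.npz"),g,R)
    print(n,len(P))
    for lo in np.arange(.02,.096,.006):
        k=(P[:,0]>=lo)&(P[:,0]<lo+.006)
        if k.sum()>3: print(round(lo+.003,3),k.sum(),"z",np.percentile(P[k,2],[10,50,90]).round(4),"y",P[k,1].mean().round(3))
E
```

```text
top2 219
0.023 6 z [-0.0228 -0.0198 -0.0184] y -0.009
0.029 26 z [-0.0229 -0.0207 -0.0184] y 0.0
0.035 30 z [-0.0244 -0.0212 -0.0187] y 0.002
0.041 29 z [-0.0246 -0.0224 -0.0195] y 0.001
0.047 31 z [-0.0255 -0.0222 -0.0185] y -0.002
0.053 29 z [-0.0248 -0.0215 -0.0192] y -0.002
0.059 29 z [-0.0255 -0.0228 -0.0195] y 0.001
0.065 33 z [-0.026  -0.0224 -0.0189] y 0.001
0.071 6 z [-0.0067 -0.0045 -0.0001] y -0.01
side2 538
0.023 19 z [-0.0228 -0.0218 -0.0189] y -0.001
0.029 19 z [-0.0234 -0.0214 -0.0203] y 0.001
0.035 20 z [-0.0232 -0.022  -0.0204] y 0.0
0.041 23 z [-0.0233 -0.0214 -0.0202] y 0.001
0.047 19 z [-0.0234 -0.0217 -0.021 ] y 0.001
0.053 19 z [-0.0243 -0.0232 -0.0215] y 0.001
0.059 19 z [-0.0244 -0.0226 -0.0215] y -0.0
0.065 26 z [-0.0238 -0.0223 -0.0086] y 0.0
0.071 169 z [-0.0215 -0.004   0.0139] y 0.0
0.077 7 z [-0.0172  0.      0.0088] y -0.001
```

Run:
```python
from plan import *
s,p,R,g=state()
RR=down(1.9)
for n in("top2","side2"):
    P,W=held(load(f"pics/{n}.npz"),g,R)
    Q=(W-g)@RR
    m=(P[:,0]>.03)&(P[:,0]<.064)&(abs(P[:,2]+.0218)<.005)&(abs(P[:,1])<.015)
    A=np.c_[Q[m][:,:2],np.ones(m.sum())]; print(n,m.sum(),np.linalg.lstsq(A,Q[m][:,2],rcond=None)[0].round(4))
rows([([.5447,-.0400,.09],down(1.9),5)],-1)
```

```text
top2 135 [-0.018 -0.006 -0.021]
side2 97 [-0.0434 -0.001  -0.0201]
5 0.11 0.02 2.12 -0.002 0.000 0.003 -1; 0.11 0.02 2.12 -0.002 0.000 0.003 -1; 0.11 0.01 2.12 -0.002 0.000 0.003 -1; 0.10 0.01 2.12 -0.002 0.000 0.003 -1; 0.10 0.00 2.12 -0.002 0.000 0.003 -1
```

Run:
```python
from plan import *
Rt=down(1.9)@Ro.from_rotvec([0,-.025,0]).as_matrix()
rows([([.5447,-.0400,.075],Rt,5)],-1)
```

```text
5 0.19 0.03 2.42 -0.002 -0.005 0.003 -1; 0.20 0.02 2.42 -0.002 -0.005 0.003 -1; 0.21 0.02 2.42 -0.002 -0.005 0.003 -1; 0.22 0.01 2.42 -0.002 -0.005 0.003 -1; 0.23 0.00 2.42 -0.002 -0.005 0.003 -1
```

play_rows(targets="0.2 0.05 2.4 -0.002 -0.005 0.003 -1; 0.2 0.05 2.4 -0.002 -0.005 0.003 -1; 0.2 0 2.4 -0.002 -0.005 0.003 -1; 0.2 0 2.4 -0.002 -0.005 0.003 -1; 0.25 0 2.4 -0.002 -0.005 0.003 -1; 0 0 0 0 0 0 -1")

```text
time: 7.42
position: [0.5448, -0.0261, 0.238]
tool_rot: [2.16, 2.256, -0.025]
ft_force: [-0.1, -0.0, -3.2]
grip_width: 0.552
```

Run:
```python
from plan import *
show()
Rt=down(1.9)@Ro.from_rotvec([0,-.025,0]).as_matrix()
rows([([.5447,-.0400,.035],Rt,3),([.5447,-.0400,.027],Rt,2)],-1)
s,p,R,g=state();RR=down(1.9)
for n in("top","side"):
    i=snap(n,n+"3");P,W=held(i,g,R)
    Q=(W-g)@RR
    m=(P[:,0]>.03)&(P[:,0]<.064)&(abs(P[:,2]+.0218)<.005)&(abs(P[:,1])<.015)
    A=np.c_[Q[m][:,:2],np.ones(m.sum())]; print(n,m.sum(),np.linalg.lstsq(A,Q[m][:,2],rcond=None)[0].round(4))
    crop(i,270,125,430,275,5,f"pics/{n}3.png")
```

```text
t 7.42 gp [ 0.5452 -0.0301  0.074 ] z [ 0.002 -0.024 -1.   ] yang 2.48 F [-0.1 -0.  -3.2] grip mm 48.0 q [ 0.68  0.35 -0.79  1.88  0.31  1.04 -0.2 ]
5 -0.29 -0.02 1.31 0.001 -0.000 0.003 -1; -0.29 -0.02 1.31 0.001 -0.000 0.003 -1; -0.29 -0.02 1.31 0.001 -0.000 0.003 -1; 0.01 0.00 0.40 0.000 0.000 0.000 -1; 0.01 0.00 0.40 0.000 0.000 0.000 -1
top 87 [ 0.0018  0.0135 -0.0216]
side 95 [ 0.0053  0.0077 -0.0228]
```

View pics/side3.png

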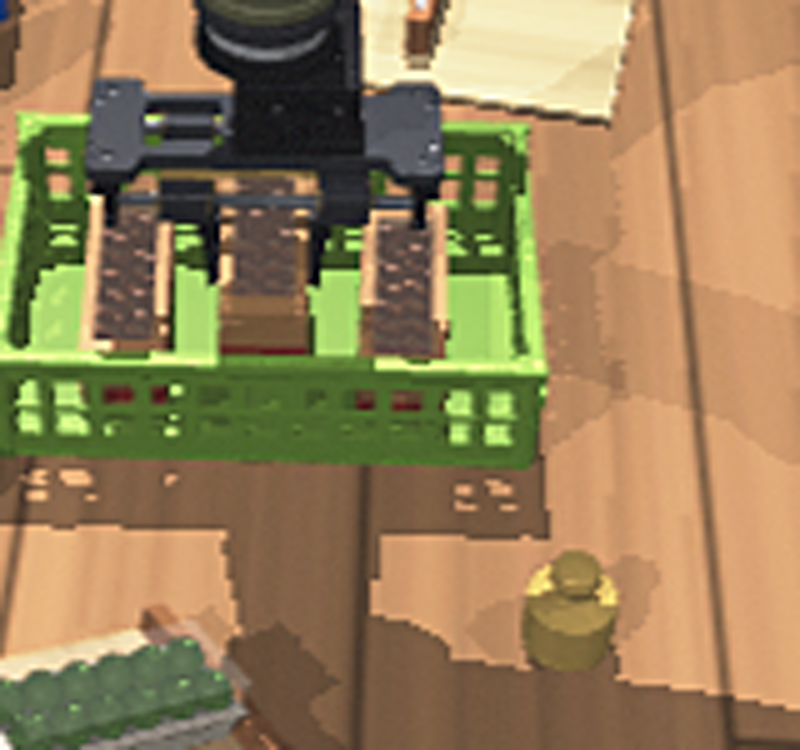

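play_rows(targets="-0.3 0 1.3 0 0 0.002 -1; -0.3 0 1.3 0 0 0.002 -1; -0.3 0 1.2 0 0 0.002 -1; 0 0 0.2 0 0 0 -1; 0 0 0 0 0 0 -1")

```text
time: 8.15
position: [0.548, -0.038, 0.1998]
tool_rot: [2.165, 2.241, -0.018]
ft_force: [1.3, 0.2, -4.3]
grip_width: 0.547
```

Run:
```python
from plan import *
show()
Rt=down(1.9)@Ro.from_rotvec([0,-.025,0]).as_matrix()
rows([([.5447,-.0400,.0265],Rt,2)],-1)
```

```text
t 8.15 gp [ 0.5497 -0.0422  0.0359] z [ 0.01  -0.026 -1.   ] yang 1.98 F [ 1.3  0.2 -4.3] grip mm 47.6 q [ 0.66  0.4  -0.76  1.9   0.37  0.97 -0.23]
2 0.12 -0.17 0.46 0.005 0.001 0.001 -1; 0.12 -0.17 0.47 0.005 0.001 0.001 -1
```

play_rows(targets="0.1 -0.3 0.2 0.005 0.001 0.001 -1; 0.1 -0.3 0.2 0.005 0.001 0.001 -1")

```text
time: 8.4
position: [0.5421, -0.036, 0.1961]
tool_rot: [2.173, 2.244, -0.026]
ft_force: [-0.8, -0.2, -3.3]
grip_width: 0.552
```

Run:
```python
from plan import *
show()
Rt=down(1.9)@Ro.from_rotvec([0,-.025,0]).as_matrix()
rows([([.5447,-.0400,.0265],Rt,2)],-1)
```

```text
t 8.4 gp [ 0.5422 -0.04    0.0322] z [ 0.001 -0.024 -1.   ] yang 1.85 F [-0.8 -0.2 -3.3] grip mm 48.0 q [ 0.66  0.4  -0.76  1.91  0.36  0.96 -0.23]
2 0.01 0.12 0.28 0.000 -0.000 -0.000 -1; 0.01 0.12 0.28 0.000 -0.000 -0.000 -1
```

play_rows(targets="0 0.1 0.2 0 0 0 -1; 0 0.1 0.2 0 0 0 -1; 0 0 0.1 0 0 0 -1")

```text
time: 8.78
position: [0.5442, -0.0356, 0.1915]
tool_rot: [2.172, 2.245, -0.026]
ft_force: [-1.7, 1.1, 1.6]
grip_width: 0.556
```

Run:
```python
from plan import *
show()
```

```text
t 8.78 gp [ 0.5444 -0.0396  0.0276] z [ 0.001 -0.024 -1.   ] yang 1.87 F [-1.7  1.1  1.6] grip mm 48.4 q [ 0.66  0.41 -0.75  1.91  0.37  0.96 -0.24]
```

play_rows(targets="0 0 0.1 0 0 0 -1; 0 0 0 0 0 0 0.4; 0 0 0 0 0 0 0.4; 0 0 0 0 0 0 0.4; 0 0 -1 0 0 0 0.4; 0.05 0 -3 0 0 0 0.4; 0.05 0 -5 0 0 0 0.4; 0 0 -5 0 0 0 0.4")

```text
time: 9.78
position: [0.5436, -0.0313, 0.3336]
tool_rot: [2.174, 2.248, -0.027]
ft_force: [1.6, -0.8, -0.3]
grip_width: 0.697
```

Run:
```python
from plan import *
show()
b=F["board"]; ydeg=np.degrees(b[2])
rows([([.52,-.2,.2],down(-4),4),([b[0],b[1],.13],down(ydeg),4),([b[0],b[1],.07],down(ydeg),2)],0.0)
```

```text
t 9.78 gp [ 0.5433 -0.035   0.1697] z [-0.002 -0.023 -1.   ] yang 1.92 F [ 1.6 -0.8 -0.3] grip mm 60.7 q [ 0.74  0.23 -0.83  1.78  0.21  1.21 -0.12]
10 -4.21 -0.73 -0.66 -0.000 0.006 0.026 0.0; -4.23 -0.62 -0.69 -0.000 0.006 0.026 0.0; -4.24 -0.52 -0.71 -0.000 0.006 0.026 0.0; -4.24 -0.41 -0.73 -0.000 0.006 0.026 0.0; -3.85 -1.47 1.75 0.000 0.000 0.025 0.0; -3.88 -1.37 1.75 0.000 0.000 0.025 0.0; -3.92 -1.27 1.75 0.000 0.000 0.025 0.0; -3.95 -1.17 1.75 0.000 0.000 0.025 0.0; 0.00 0.00 3.00 0.000 0.000 0.000 0.0; 0.00 0.00 3.00 0.000 0.000 0.000 0.0
```

play_rows(targets="-4.2 -0.75 -0.65 0 0.006 0.026 0; -4.25 -0.6 -0.7 0 0.006 0.026 0; -4.25 -0.5 -0.7 0 0.006 0.026 0; -4.25 -0.4 -0.7 0 0.006 0.026 0; -3.85 -1.45 1.75 0 0 0.025 0; -3.9 -1.35 1.75 0 0 0.025 0; -3.9 -1.25 1.75 0 0 0.025 0; -3.95 -1.15 1.75 0 0 0.025 0; 0 0 0 0 0 0 0")

```text
time: 10.9
position: [0.4526, -0.3576, 0.3059]
tool_rot: [2.39, 2.012, 0.016]
ft_force: [-0.4, 0.5, -0.1]
grip_width: 0.497
```

Run:
```python
from plan import *
show()
b=F["board"]; ydeg=np.degrees(b[2])
rows([([b[0],b[1],.06],down(ydeg),3)],0.0)
for n in("top","side"):
    i=snap(n,n+"4"); crop(i,250,130,480,310,3,f"pics/{n}4.png")
i=load("pics/side4.npz"); crop(i,255,80,415,230,5,"pics/side4.png")
```

```text
t 10.9 gp [ 0.4557 -0.3587  0.1419] z [ 0.019 -0.007 -1.   ] yang -9.83 F [-0.4  0.5 -0.1] grip mm 43.2 q [ 1.14  0.28 -0.6   1.75  0.17  1.14  0.32]
3 0.27 -0.16 2.72 0.007 0.001 -0.000 0.0; 0.26 -0.14 2.73 0.007 0.001 -0.000 0.0; 0.26 -0.12 2.73 0.007 0.001 -0.000 0.0
```

View pics/side4.png

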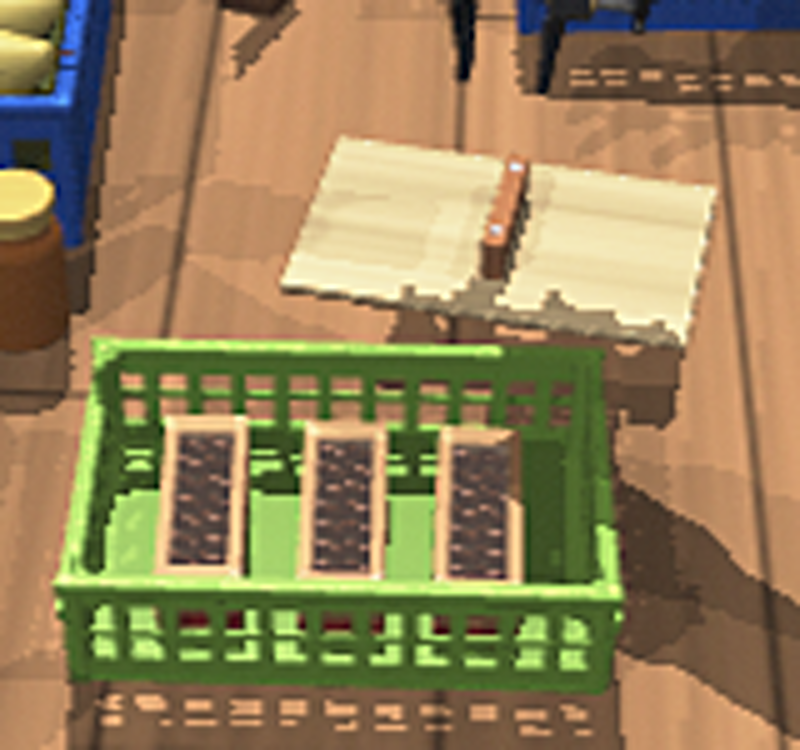

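View pics/top4.png

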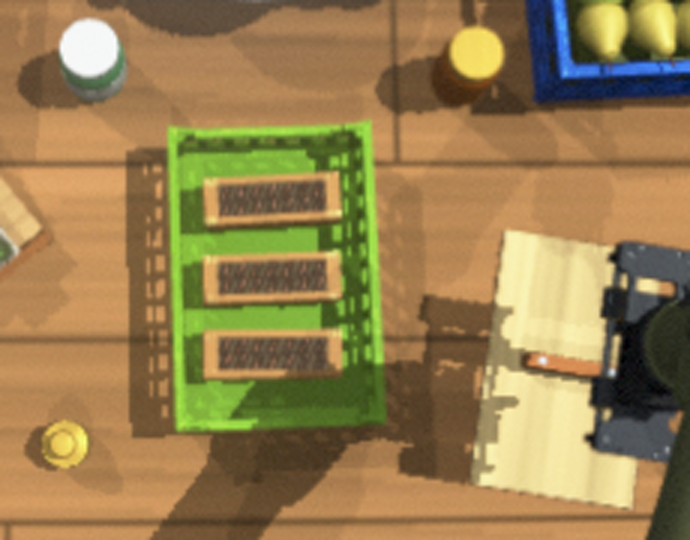

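The date box now lies flat in the middle lane, window up, at (343,500) in the side crop and (272,278) in the top crop, lined up with its neighbours. The gripper hovers over the board's batten.

play_rows(targets="0.25 -0.15 2.7 0.007 0.001 0 0; 0.25 -0.15 2.7 0.007 0.001 0 0; 0.25 -0.15 2.5 0.007 0.001 0 0")

```text
time: 11.38
position: [0.4586, -0.3425, 0.2326]
tool_rot: [2.381, 2.032, 0.008]
ft_force: [0.2, -0.2, 0.4]
grip_width: 0.501
```

Run:
```python
from plan import *
show()
b=F["board"]; ydeg=np.degrees(b[2])
rows([([b[0],b[1],.03],down(ydeg),3)],0.0)
```

```text
t 11.38 gp [ 0.4605 -0.3434  0.0686] z [ 0.012 -0.006 -1.   ] yang -9.05 F [ 0.2 -0.2  0.4] grip mm 43.5 q [ 1.1   0.36 -0.59  1.82  0.23  1.01  0.26]
3 -0.26 -0.24 1.28 0.004 0.001 0.004 0.0; -0.27 -0.23 1.28 0.004 0.001 0.004 0.0; -0.27 -0.22 1.29 0.004 0.001 0.004 0.0
```

play_rows(targets="-0.5 -0.7 0.5 0.006 0.001 0.006 0; -0.2 -0.2 0.5 0.003 0.001 0.004 0")

```text
time: 11.62
position: [0.4499, -0.3457, 0.223]
tool_rot: [2.393, 2.031, 0.003]
ft_force: [-0.2, -0.1, -0.3]
grip_width: 0.502
```

Run:
```python
from plan import *
show()
b=F["board"]; ydeg=np.degrees(b[2])
rows([([b[0],b[1],.03],down(ydeg),3)],0.0)
```

```text
t 11.62 gp [ 0.4504 -0.3459  0.059 ] z [ 0.003 -0.001 -1.   ] yang -9.36 F [-0.2 -0.1 -0.3] grip mm 43.7 q [ 1.11  0.37 -0.59  1.84  0.24  1.    0.26]
3 -0.12 0.05 0.97 0.001 0.000 0.003 0.0; -0.12 0.05 0.97 0.001 0.000 0.003 0.0; -0.12 0.05 0.97 0.001 0.000 0.003 0.0
```

play_rows(targets="-0.15 0 1.0 0.001 0 0.003 0; -0.15 0 1.0 0.001 0 0.003 0; -0.1 0 0.8 0.001 0 0.002 0; 0 0 0 0 0 0 0")

```text
time: 12.12
position: [0.4498, -0.3506, 0.1949]
tool_rot: [2.402, 2.019, 0.0]
ft_force: [-0.9, -0.4, 0.2]
grip_width: 0.499
```

Run:
```python
from plan import *
show()
```

```text
t 12.12 gp [ 0.4502 -0.3511  0.0309] z [ 0.002 -0.003 -1.   ] yang -9.89 F [-0.9 -0.4  0.2] grip mm 43.4 q [ 1.1   0.41 -0.57  1.85  0.27  0.95  0.24]
```

play_rows(targets="0 0 0.15 0 0 0 0; 0 0 0 0 0 0 -1; 0 0 0 0 0 0 -1; 0 0 0 0 0 0 -1; 0 0 0 0 0 0 -1; 0 0 0 0 0 0 -1; 0 0 0 0 0 0 -1", newtons=45)

```text
time: 13.0
position: [0.4504, -0.3507, 0.194]
tool_rot: [2.401, 2.019, 0.001]
ft_force: [-0.1, -0.1, -1.0]
grip_width: 0.18
```

Run:
```python
from plan import *
show()
s,p,R,g=state()
c=F["crate"];print(c)
rows([(g+[0,0,.11],down(-9.9),4),([.5435,-.0380,.14],down(1.7),9)],-1)
```

```text
t 13.0 gp [ 0.451  -0.3512  0.03  ] z [ 0.004 -0.003 -1.   ] yang -9.87 F [-0.1 -0.1 -1. ] grip mm 15.7 q [ 1.1   0.41 -0.57  1.85  0.27  0.95  0.24]
[ 0.5432003  -0.03743584  0.02777848]
13 -0.02 0.03 -2.75 0.001 0.001 0.000 -1; -0.02 0.03 -2.75 0.001 0.001 0.000 -1; -0.01 0.02 -2.75 0.001 0.001 0.000 -1; -0.01 0.02 -2.75 0.001 0.001 0.000 -1; 3.61 0.41 0.00 0.000 0.000 -0.022 -1; 3.59 0.50 0.00 0.000 0.000 -0.022 -1; 3.58 0.58 0.00 0.000 0.000 -0.022 -1; 3.57 0.66 0.00 0.000 0.000 -0.022 -1; 3.55 0.74 0.00 0.000 0.000 -0.022 -1; 3.54 0.82 0.00 0.000 0.000 -0.022 -1; 3.52 0.90 0.00 0.000 0.000 -0.022 -1; 3.50 0.97 0.00 0.000 0.000 -0.022 -1; 3.47 1.05 0.00 0.000 0.000 -0.022 -1
```

play_rows(targets="0 0.05 -2 0.001 0.001 0 -1; 0 0 -3 0.001 0.001 0 -1; 0 0 -3 0.001 0.001 0 -1; 0 0 -3 0.001 0.001 0 -1; 3.6 0.4 0 0 0 -0.022 -1; 3.6 0.5 0 0 0 -0.022 -1; 3.6 0.6 0 0 0 -0.022 -1; 3.55 0.65 0 0 0 -0.022 -1; 3.55 0.75 0 0 0 -0.022 -1; 3.55 0.8 0 0 0 -0.022 -1; 3.5 0.9 0 0 0 -0.022 -1; 3.5 0.95 0 0 0 -0.022 -1; 3.2 1.0 0 0 0 -0.022 -1; 0 0 0 0 0 0 -1")

```text
time: 14.75
position: [0.5406, -0.0167, 0.3155]
tool_rot: [-2.168, -2.27, -0.001]
ft_force: [-0.2, -0.6, -1.7]
grip_width: 0.185
```

Run:
```python
from plan import *
show()
rows([([.5435,-.0380,.14],down(1.7),2)],-1)
for n in("top","side"):
    i=snap(n,n+"5")
    crop(i,*((290,150,450,290) if n=="top" else (245,60,405,220)),5 if n=="top" else 4,f"pics/{n}5.png")
s,p,R,g=state()
for n in("top5","side5"):
    W=cloud(load(f"pics/{n}.npz"));Q=(W-g)@down(1.7)
    m=(abs(Q[...,2]-.024)<.02)&(abs(Q[...,0])<.078)&(abs(Q[...,1])<.125)
    q=Q[m]
    for _ in range(5):
        A=np.c_[q[:,:2],np.ones(len(q))];c=np.linalg.lstsq(A,q[:,2],rcond=None)[0]; r=q[:,2]-A@c; k=abs(r)<max(.004,1.5*np.median(abs(r))); q=q[k]
    print(n,len(q),c.round(4))
```

```text
t 14.75 gp [ 0.5404 -0.0164  0.1515] z [-0.001  0.002 -1.   ] yang 2.64 F [-0.2 -0.6 -1.7] grip mm 16.1 q [ 0.74  0.25 -0.85  1.81  0.2   1.17 -0.13]
2 -1.07 0.10 0.57 -0.000 -0.001 0.008 -1; -1.07 0.11 0.57 -0.000 -0.001 0.008 -1
top5 1143 [-0.0111  0.0032  0.0237]
side5 2894 [-0.004   0.0031  0.024 ]
```

View pics/top5.png

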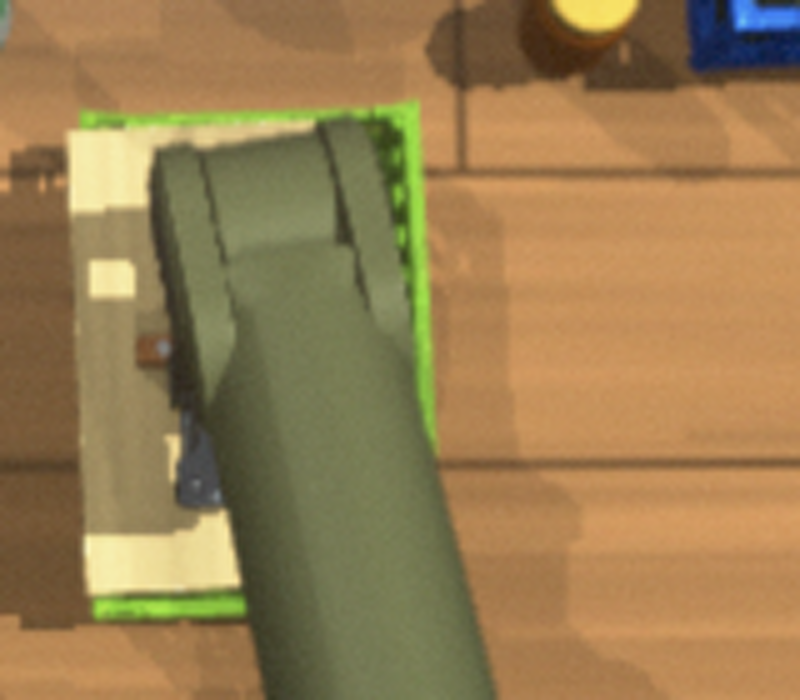

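View pics/side5.png

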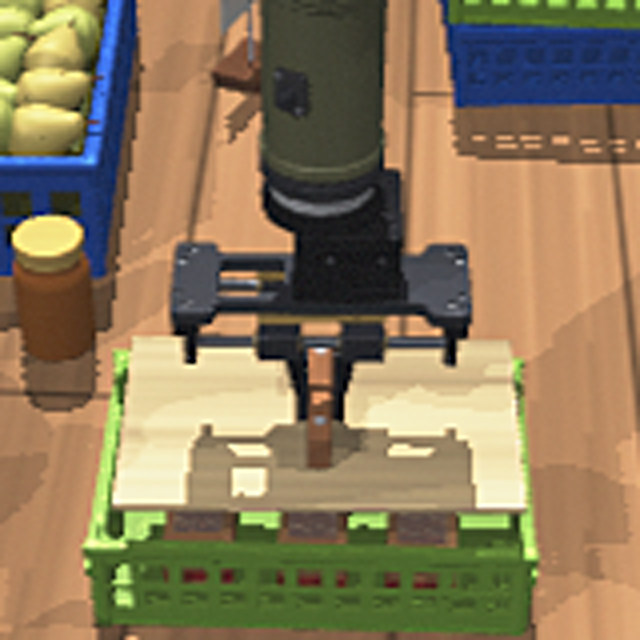

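play_rows(targets="-1.1 0.1 0.5 0 -0.001 0.008 -1; -1.0 0.15 0.5 0 -0.001 0.008 -1; 0 0 0 0 0 0 -1")

```text
time: 15.22
position: [0.543, -0.0464, 0.3039]
tool_rot: [2.201, 2.241, -0.009]
ft_force: [-0.0, -0.4, -2.5]
grip_width: 0.181
```

```bash
cat >> plan.py <<'E'
def rect(sx,sy,z): return np.array([[1,1],[1,-1],[-1,-1],[-1,1]])*[sx/2,sy/2]@np.eye(2,3)+[0,0,z]
E
python3 - <<'E'
from plan import *
show()
rows([([.5435,-.0385,.11],down(1.65),2)],-1)
s,p,R,g=state()
for n in("top","side"):
    i=snap(n,n+"6")
    # predicted board outline: centre g + (−.0002,+.0018), yaw = tool y angle
    ya=np.arctan2(R[1,1],R[0,1]); Rz=Ro.from_euler('z',ya).as_matrix()
    cen=np.array([g[0],g[1]+.0018,g[2]-.027])
    crop(i,*((290,150,450,290) if n=="top" else (245,60,405,220)),5 if n=="top" else 4,f"pics/{n}6.png",edges=boxedges(cen,Rz,.27,.172,.006))
E
```

```text
t 15.22 gp [ 0.5424 -0.0472  0.1399] z [-0.003 -0.005 -1.   ] yang 1.03 F [-0.  -0.4 -2.5] grip mm 15.8 q [ 0.76  0.27 -0.82  1.81  0.22  1.16 -0.11]
2 0.40 0.04 1.49 -0.002 0.002 -0.005 -1; 0.40 0.04 1.50 -0.002 0.002 -0.005 -1
```

View pics/top6.png

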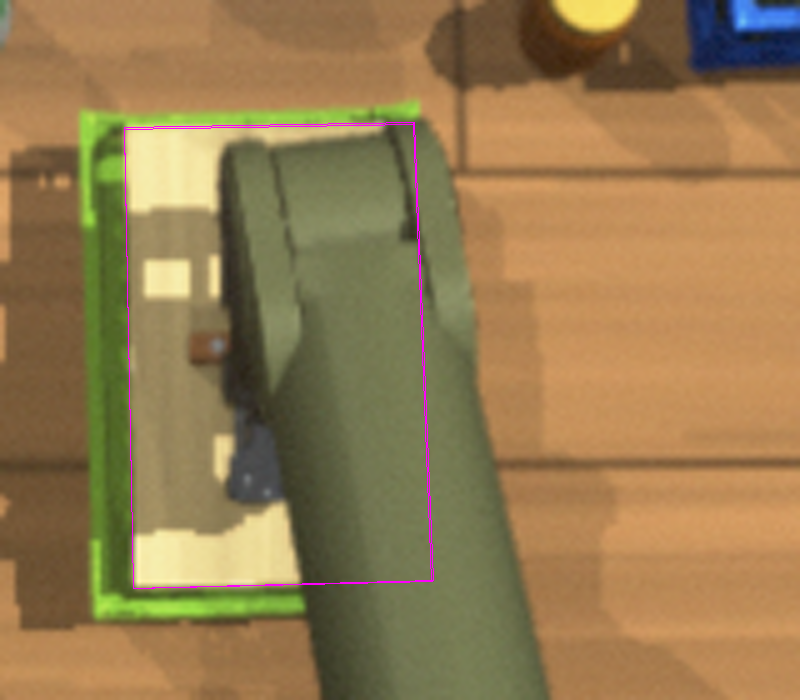

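View pics/side6.png

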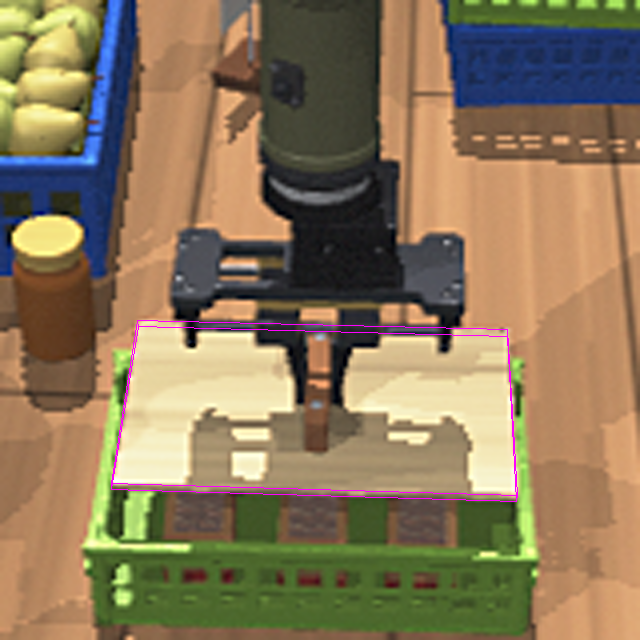

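The board hangs level over the crate and the predicted outline matches it in both pictures. In the top crop it sits about 9 mm to the right, so I'll correct that.

play_rows(targets="0.4 0.05 0.7 -0.002 0.002 -0.005 -1; 0.3 0.05 0.5 -0.002 0.001 -0.005 -1; 0 0 0 0 0 0 -1")

```text
time: 15.7
position: [0.5439, -0.0366, 0.2916]
tool_rot: [2.185, 2.256, 0.002]
ft_force: [-0.5, -0.5, -1.6]
grip_width: 0.183
```

Run:
```python
from plan import *
show()
rows([([.5435,-.0388,.115],down(1.65),2)],-1)
```

```text
t 15.7 gp [ 0.5442 -0.0366  0.1276] z [ 0.002  0.    -1.   ] yang 1.83 F [-0.5 -0.5 -1.6] grip mm 15.9 q [ 0.74  0.28 -0.82  1.83  0.23  1.13 -0.13]
2 -0.11 -0.02 0.63 0.001 -0.000 0.002 -1; -0.11 -0.02 0.63 0.001 -0.000 0.002 -1
```

play_rows(targets="-0.1 -0.05 0.6 0.001 0 0.001 -1; -0.05 -0.05 0.6 0.001 0 0.001 -1; 0 0 0 0 0 0 -1")

```text
time: 16.08
position: [0.5429, -0.038, 0.2787]
tool_rot: [-2.187, -2.255, 0.001]
ft_force: [0.4, -0.0, -2.6]
grip_width: 0.181
```

Run:
```python
from plan import *
show()
rows([([.5435,-.0388,.085],down(1.65),3)],-1)
```

```text
t 16.07 gp [ 0.5427 -0.0381  0.1147] z [-0.001 -0.    -1.   ] yang 1.73 F [ 0.4 -0.  -2.6] grip mm 15.7 q [ 0.74  0.29 -0.82  1.84  0.24  1.11 -0.14]
3 -0.03 0.02 0.99 -0.000 0.000 0.000 -1; -0.03 0.02 0.99 -0.000 0.000 0.000 -1; -0.03 0.02 0.99 -0.000 0.000 0.000 -1
```

play_rows(targets="0 0.02 0.8 0 0 0 -1; 0 0.02 0.8 0 0 0 -1; 0 0 0.8 0 0 0 -1")

```text
time: 16.45
position: [0.5436, -0.0382, 0.2537]
tool_rot: [2.188, 2.254, 0.0]
ft_force: [-0.2, -0.5, -1.8]
grip_width: 0.18
```

Run:
```python
from plan import *
show()
rows([([.5435,-.0388,.08],down(1.65),2)],-1)
```

```text
t 16.45 gp [ 0.5437 -0.0383  0.0897] z [ 0.001 -0.    -1.   ] yang 1.71 F [-0.2 -0.5 -1.8] grip mm 15.6 q [ 0.72  0.33 -0.81  1.86  0.27  1.06 -0.16]
2 -0.03 -0.01 0.48 0.000 0.000 0.001 -1; -0.03 -0.01 0.48 0.000 0.000 0.001 -1
```

play_rows(targets="0 0 0.4 0 0 0 -1; 0 0 0.35 0 0 0 -1; 0 0 0.15 0 0 0 -1")

```text
time: 16.82
position: [0.5433, -0.0382, 0.2432]
tool_rot: [-2.187, -2.254, 0.001]
ft_force: [-0.5, 0.4, -1.4]
grip_width: 0.176
```

Run:
```python
from plan import *
show()
```

```text
t 16.82 gp [ 0.5432 -0.0382  0.0792] z [-0.001  0.    -1.   ] yang 1.72 F [-0.5  0.4 -1.4] grip mm 15.3 q [ 0.72  0.34 -0.8   1.87  0.28  1.04 -0.17]
```

play_rows(targets="0 0 0.12 0 0 0 -1; 0 0 0.12 0 0 0 -1; 0 0 0.1 0 0 0 -1")

```text
time: 17.2
position: [0.5435, -0.0379, 0.242]
tool_rot: [2.188, 2.254, -0.003]
ft_force: [-3.1, 0.4, 4.3]
grip_width: 0.181
```

Run:
```python
from plan import *
show()
```

```text
t 17.2 gp [ 0.5433 -0.0381  0.078 ] z [-0.001 -0.002 -1.   ] yang 1.73 F [-3.1  0.4  4.3] grip mm 15.7 q [ 0.71  0.34 -0.8   1.87  0.29  1.04 -0.17]
```

Contact at the expected height (0.078). I'll let go and rise.

play_rows(targets="0 0 0 0 0 0 0; 0 0 0 0 0 0 0; 0 0 0 0 0 0 0; 0 0 -0.5 0 0 0 0; 0 0 -2.5 0 0 0 0.52; 0 0 -5 0 0 0 0.52; 3 0 -4 0 0 0.04 0.52; 4 0 -1 0 0 0.05 0.52; 4.5 0 0 0 0 0.06 0.52; 4.5 0 0 0 0 0.07 0.52; 4.5 0 0 0 0 0.07 0.52", newtons=20)

```text
time: 18.58
position: [0.5628, 0.1663, 0.3799]
tool_rot: [2.505, 1.885, 0.004]
ft_force: [0.8, -0.0, 0.4]
grip_width: 0.762
```

Run:
```python
from plan import *
show()
for n in("top","side"):
    i=snap(n,n+"7")
    crop(i,*((145,150,385,290) if n=="top" else (225,130,405,365)),3 if n=="top" else 2.5 and 2,f"pics/{n}7.png")
r=stpt([.07,.0805,.021]);print("red",r)
rows([(stpt([.07,.0805,.021])-.10*RST[:,2],RST,8)],0.52)
i=load("pics/top7.npz");W=cloud(i);c=F["crate"]
Q=(W-[c[0],c[1],0])@Ro.from_euler('z',c[2]).as_matrix()
m=(abs(Q[...,0])<.13)&(abs(Q[...,1])<.082)&(abs(Q[...,0])>.015)
for n in("top7","side7"):
    W=cloud(load(f"pics/{n}.npz"));Q=(W-[c[0],c[1],0])@Ro.from_euler('z',c[2]).as_matrix()
    q=Q[(abs(Q[...,0])<.125)&(abs(Q[...,1])<.08)&(abs(Q[...,0])>.02)&(abs(Q[...,2]-.054)<.02)]
    A=np.c_[q[:,:2],np.ones(len(q))];print(n,len(q),np.linalg.lstsq(A,q[:,2],rcond=None)[0].round(4))
```

```text
t 18.57 gp [0.5638 0.1657 0.2159] z [ 0.006 -0.004 -1.   ] yang -16.07 F [ 0.8 -0.   0.4] grip mm 66.3 q [ 0.41  0.31 -0.89  1.63  0.26  1.32 -0.8 ]
red [0.49432273 0.41304323 0.07261574]
8 1.40 -2.23 0.68 -0.016 0.052 0.075 0.52; 1.21 -2.40 0.76 -0.016 0.052 0.075 0.52; 1.01 -2.56 0.83 -0.016 0.052 0.075 0.52; 0.79 -2.71 0.88 -0.016 0.052 0.075 0.52; 0.55 -2.84 0.92 -0.016 0.052 0.075 0.52; 0.31 -2.95 0.95 -0.016 0.052 0.075 0.52; 0.06 -3.04 0.96 -0.016 0.052 0.075 0.52; -0.20 -3.11 0.95 -0.016 0.052 0.075 0.52
top7 3499 [ 0.0003 -0.0014  0.0542]
side7 1247 [0.0001 0.0037 0.0538]
```

View pics/top7.png

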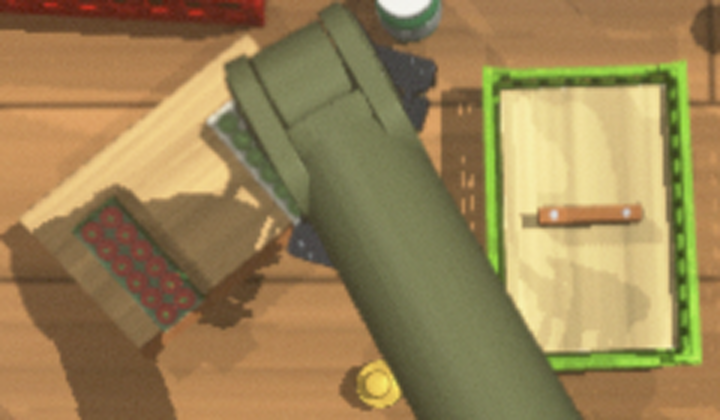

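View pics/side7.png

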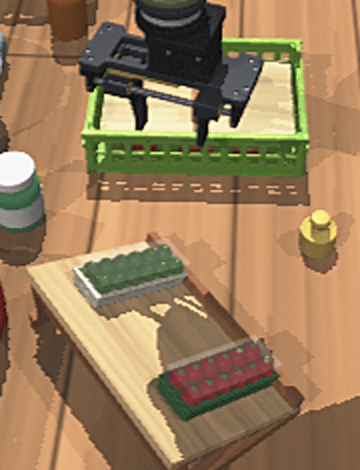

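Top crop: the board lies inside the crate, level by depth fit (upper face at 0.054), with the batten at (590,213). Next is the red punnet at (137,262).

play_rows(targets="1.4 -2.25 0.5 -0.016 0.052 0.075 1; 1.2 -2.4 0.6 -0.016 0.052 0.075 1; 1.0 -2.55 0.8 -0.016 0.052 0.075 1; 0.8 -2.7 0.9 -0.016 0.052 0.075 1; 0.55 -2.85 0.9 -0.016 0.052 0.075 1; 0.3 -2.95 0.95 -0.016 0.052 0.075 1; 0.05 -3.05 0.95 -0.016 0.052 0.075 1; -0.2 -3.1 0.95 -0.016 0.052 0.075 1; 0 0 0 0 0 0 1")

```text
time: 19.8
position: [0.4055, 0.3451, 0.3154]
tool_rot: [-2.762, -0.969, -0.63]
ft_force: [0.3, 0.2, 0.1]
grip_width: 1.002
```

Run:
```python
from plan import *
show();s,p,R,g=state();print(slopecoord(g))
r=stpt([.07,.0805,.022])
rows([(r-.06*RST[:,2],RST,3),(r,RST,4)],1)
i=snap("top","top8");P=slopecoord(cloud(i));
for u0,u1 in((.01,.05),(.05,.09),(.09,.13)):
    m=(P[...,0]>u0)&(P[...,0]<u1)&(P[...,1]>.03)&(P[...,1]<.135)&(P[...,2]>.025)&(P[...,2]<.05); q=P[m]
    if len(q): print(u0,len(q),np.percentile(q[:,1],[2,50,98]).round(4))
crop(i,145,150,305,290,4,"pics/top8.png"); i=snap("side","side8");crop(i,225,215,385,350,4,"pics/side8.png")
```

```text
t 19.8 gp [0.461  0.3895 0.1676] z [ 0.339  0.271 -0.901] yang -51.35 F [0.3 0.2 0.1] grip mm 87.2 q [ 0.26  0.03 -1.02  2.03  0.1   0.65 -1.72]
[0.07331008 0.08353713 0.12427327]
7 -0.06 0.13 1.41 0.002 -0.004 -0.004 1; -0.05 0.13 1.41 0.002 -0.004 -0.004 1; -0.05 0.13 1.41 0.002 -0.004 -0.004 1; 0.00 -0.00 1.50 0.000 0.000 0.000 1; 0.00 0.00 1.50 0.000 0.000 0.000 1; -0.00 -0.00 1.50 0.000 0.000 0.000 1; 0.00 -0.00 1.50 0.000 0.000 0.000 1
0.01 130 [0.0592 0.0733 0.0878]
0.05 112 [0.0585 0.0806 0.1062]
0.09 239 [0.0565 0.0814 0.1055]
```

View pics/side8.png

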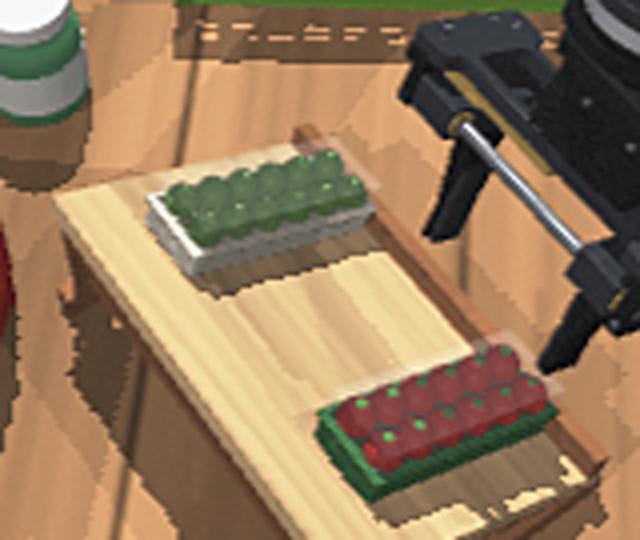

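The punnet is between the open fingers' lines, its centre 81 mm across the stand by depth. Descending.

play_rows(targets="-0.05 0.15 1.4 0.002 -0.004 -0.004 1; -0.05 0.15 1.4 0.002 -0.004 -0.004 1; -0.05 0.1 1.4 0.002 -0.004 -0.004 1; 0 0 0 0 0 0 1")

```text
time: 20.4
position: [0.431, 0.3453, 0.2786]
tool_rot: [-2.771, -0.973, -0.617]
ft_force: [0.2, 0.1, 0.1]
grip_width: 0.999
```

Run:
```python
from plan import *
show();s,p,R,g=state();print(slopecoord(g))
r=stpt([.07,.081,.022])
rows([(r,RST,4)],1)
```

```text
t 20.4 gp [0.4855 0.3883 0.13  ] z [ 0.332  0.262 -0.906] yang -51.33 F [0.2 0.1 0.1] grip mm 86.9 q [ 0.2   0.17 -0.98  2.02  0.3   0.61 -1.86]
[0.07383589 0.06705521 0.0825144 ]
4 -0.10 -0.32 1.51 0.002 -0.000 -0.003 1; -0.10 -0.32 1.51 0.002 -0.000 -0.003 1; -0.10 -0.32 1.51 0.002 -0.000 -0.003 1; -0.09 -0.32 1.51 0.002 -0.000 -0.003 1
```

play_rows(targets="-0.1 -0.8 0.3 0.004 0 -0.006 1; -0.1 -0.4 0.3 0.002 0 -0.004 1; 0 0 0 0 0 0 1")

```text
time: 20.78
position: [0.4248, 0.355, 0.2734]
tool_rot: [-2.762, -0.986, -0.618]
ft_force: [-0.4, 0.0, 0.6]
grip_width: 0.999
```

Run:
```python
from plan import *
show();s,p,R,g=state();print(slopecoord(g))
r=stpt([.07,.081,.022])
rows([(r,RST,4)],1)
```

```text
t 20.77 gp [0.479  0.3989 0.1249] z [ 0.331  0.267 -0.905] yang -50.73 F [-0.4  0.   0.6] grip mm 86.9 q [ 0.17  0.18 -0.98  2.02  0.34  0.6  -1.89]
[0.07324066 0.07927717 0.07722973]
4 -0.07 -0.03 1.38 0.001 -0.001 -0.001 1; -0.07 -0.03 1.38 0.001 -0.001 -0.001 1; -0.07 -0.03 1.38 0.001 -0.001 -0.001 1; -0.07 -0.03 1.38 0.001 -0.001 -0.001 1
```

Descend 2.5 cm and check.

play_rows(targets="-0.1 -0.2 1.0 0.001 -0.001 -0.001 1; -0.1 -0.2 0.9 0.001 -0.001 -0.001 1; -0.05 -0.1 0.6 0 0 0 1")

```text
time: 21.15
position: [0.4284, 0.3648, 0.2502]
tool_rot: [-2.761, -0.991, -0.618]
ft_force: [0.3, 0.7, -0.5]
grip_width: 1.001
```

Run:
```python
from plan import *
show();s,p,R,g=state();print(slopecoord(g))
r=stpt([.07,.081,.022])
rows([(r,RST,3)],1)
```

```text
t 21.15 gp [0.4826 0.4087 0.1018] z [ 0.33   0.268 -0.905] yang -50.55 F [ 0.3  0.7 -0.5] grip mm 87.1 q [ 0.09  0.24 -0.93  2.02  0.44  0.57 -1.98]
[0.07160386 0.08461362 0.05241118]
3 -0.04 0.14 1.01 0.001 -0.001 0.000 1; -0.04 0.14 1.01 0.001 -0.001 0.000 1; -0.04 0.14 1.01 0.001 -0.001 0.000 1
```

play_rows(targets="-0.05 0.15 1.0 0.001 -0.001 0 1; -0.05 0.1 1.0 0.001 -0.001 0 1; 0 0 0.6 0 0 0 1; 0 0 0 0 0 0 1")

```text
time: 21.65
position: [0.4386, 0.3694, 0.2238]
tool_rot: [-2.761, -0.992, -0.612]
ft_force: [0.6, -0.2, 0.8]
grip_width: 0.994
```

Run:
```python
from plan import *
show();s,p,R,g=state();print(slopecoord(g))
r=stpt([.07,.081,.022])
rows([(r,RST,1)],1)
```

```text
t 21.65 gp [0.4921 0.4134 0.0751] z [ 0.326  0.268 -0.907] yang -50.5 F [ 0.6 -0.2  0.8] grip mm 86.5 q [ 0.03  0.31 -0.87  2.02  0.53  0.54 -2.05]
[0.06965989 0.08217384 0.02391105]
1 0.02 0.13 0.19 0.001 0.001 0.000 1
```

Well centred. Close the fingers.

play_rows(targets="0 0.1 0.1 0 0 0 1; 0 0 0 0 0 0 -1; 0 0 0 0 0 0 -1; 0 0 0 0 0 0 -1; 0 0 0 0 0 0 -1; 0 0 0 0 0 0 -1; 0 0 0 0 0 0 -1", newtons=25)

```text
time: 22.52
position: [0.4397, 0.3691, 0.2238]
tool_rot: [-2.76, -0.991, -0.614]
ft_force: [0.9, 0.2, -0.1]
grip_width: 0.623
```

Run:
```python
from plan import *
show();s,p,R,g=state();print(slopecoord(g), "rel",Ro.from_matrix(R.T@RST).as_rotvec().round(4))
g1=g-.06*RST[:,2]+.006*RST[:,0]
rows([(g1,R,3),([.53,.27,.24],down(-25),8)],-1)
```

```text
t 22.52 gp [0.4934 0.4131 0.0752] z [ 0.328  0.268 -0.906] yang -50.5 F [ 0.9  0.2 -0.1] grip mm 54.2 q [ 0.03  0.31 -0.87  2.01  0.53  0.54 -2.05]
[0.07054116 0.08114413 0.02364517] rel [ 0.0013 -0.0011  0.0005]
11 0.20 0.00 -2.00 0.000 0.000 0.000 -1; 0.20 0.00 -2.00 0.000 0.000 0.000 -1; 0.20 0.00 -2.00 0.000 0.000 0.000 -1; 0.97 1.85 -1.42 0.012 -0.054 -0.055 -1; 0.80 1.83 -1.44 0.012 -0.054 -0.055 -1; 0.63 1.81 -1.45 0.012 -0.054 -0.055 -1; 0.46 1.77 -1.45 0.012 -0.054 -0.055 -1; 0.30 1.72 -1.45 0.012 -0.054 -0.055 -1; 0.14 1.67 -1.43 0.012 -0.054 -0.055 -1; -0.02 1.61 -1.40 0.012 -0.054 -0.055 -1; -0.17 1.53 -1.37 0.012 -0.054 -0.055 -1
```

play_rows(targets="0.2 0 -1.5 0 0 0 -1; 0.2 0 -2.2 0 0 0 -1; 0.2 0 -2.5 0 0 0 -1; 0.95 1.6 -1.5 0.012 -0.054 -0.055 -1; 0.8 1.7 -1.5 0.012 -0.054 -0.055 -1; 0.65 1.8 -1.45 0.012 -0.054 -0.055 -1; 0.45 1.75 -1.45 0.012 -0.054 -0.055 -1; 0.3 1.7 -1.45 0.012 -0.054 -0.055 -1; 0.15 1.65 -1.45 0.012 -0.054 -0.055 -1; 0 1.6 -1.4 0.012 -0.054 -0.055 -1; -0.15 1.55 -1.4 0.012 -0.054 -0.055 -1")

```text
time: 23.9
position: [0.5257, 0.2687, 0.4037]
tool_rot: [2.623, 1.707, -0.056]
ft_force: [-0.6, 0.1, -2.8]
grip_width: 0.615
```

Run:
```python
from plan import *
show()
c=F["crate"]; y=1.65
for o in(.068,-.068): print("tgt",c[:2]+np.array([o*np.cos(c[2]),o*np.sin(c[2])]))
rows([([.54,.09,.23],down(-10),5),([.612,-.036,.16],down(1.65),5)],-1)
rows([([.52,.09,.23],down(-10),5),([.4754,-.039,.16],down(1.65),5)],-1)
```

```text
t 23.9 gp [0.5218 0.2639 0.2399] z [-0.024 -0.029 -0.999] yang -23.91 F [-0.6  0.1 -2.8] grip mm 53.5 q [ 0.3   0.37 -1.02  1.56  0.32  1.43 -1.17]
tgt [ 0.61117407 -0.03554714]
tgt [ 0.47522653 -0.03932453]
10 -3.14 1.70 0.29 -0.003 0.007 -0.049 -1; -3.22 1.55 0.27 -0.003 0.007 -0.049 -1; -3.30 1.40 0.26 -0.003 0.007 -0.049 -1; -3.37 1.24 0.24 -0.003 0.007 -0.049 -1; -3.43 1.08 0.22 -0.003 0.007 -0.049 -1; -2.23 1.86 1.40 0.000 0.000 -0.041 -1; -2.31 1.76 1.40 0.000 0.000 -0.041 -1; -2.38 1.67 1.40 0.000 0.000 -0.041 -1; -2.44 1.57 1.40 0.000 0.000 -0.041 -1; -2.50 1.47 1.40 0.000 0.000 -0.041 -1
10 -3.30 1.34 0.30 -0.003 0.007 -0.049 -1; -3.37 1.18 0.28 -0.003 0.007 -0.049 -1; -3.42 1.02 0.26 -0.003 0.007 -0.049 -1; -3.47 0.86 0.24 -0.003 0.007 -0.049 -1; -3.51 0.69 0.22 -0.003 0.007 -0.049 -1; -2.70 -0.43 1.40 0.000 0.000 -0.041 -1; -2.68 -0.54 1.40 0.000 0.000 -0.041 -1; -2.65 -0.65 1.40 0.000 0.000 -0.041 -1; -2.62 -0.76 1.40 0.000 0.000 -0.041 -1; -2.59 -0.86 1.40 0.000 0.000 -0.041 -1
```

play_rows(targets="-3.15 1.7 0.3 -0.003 0.007 -0.049 -1; -3.2 1.55 0.3 -0.003 0.007 -0.049 -1; -3.3 1.4 0.25 -0.003 0.007 -0.049 -1; -3.35 1.25 0.25 -0.003 0.007 -0.049 -1; -3.4 1.1 0.2 -0.003 0.007 -0.049 -1; -2.2 1.85 1.2 0 0 -0.041 -1; -2.3 1.75 1.2 0 0 -0.041 -1; -2.2 1.65 1.2 0 0 -0.041 -1; -2.0 1.4 1.2 0 0 -0.041 -1; -1.8 1.0 1.2 0 0 -0.041 -1; 0 0 0 0 0 0 -1")

```text
time: 25.28
position: [0.61, -0.033, 0.3238]
tool_rot: [-2.165, -2.267, 0.009]
ft_force: [0.4, 0.9, -3.1]
grip_width: 0.618
```

Run:
```python
from plan import *
show()
s,p,R,g=state();RR=down(1.65)
for n in("top","side"):
    i=snap(n,n+"9");P,W=held(i,g,R); Q=(W-g)@RR
    m=(P[:,0]>.03)&(P[:,0]<.064)&(abs(P[:,2]+.0125)<.006)&(abs(P[:,1])<.015)
    A=np.c_[Q[m][:,:2],np.ones(m.sum())]; print(n,m.sum(),np.linalg.lstsq(A,Q[m][:,2],rcond=None)[0].round(4))
    k=P[(abs(P[:,2]-.005)<.012)];print(" end x",np.percentile(k[:,0],[50,90,98]).round(4) if len(k) else None)
    crop(i,*((290,150,450,290) if n=="top" else (245,60,405,220)),5 if n=="top" else 4,f"pics/{n}9.png",edges=boxedges(g+R@[-.0005,0,.0056],R,.14,.054,.036))
rows([([.6112,-.0355,.12],RR,3)],-1)
```

```text
t 25.27 gp [ 0.6086 -0.033   0.1598] z [-0.008  0.    -1.   ] yang 2.63 F [ 0.4  0.9 -3.1] grip mm 53.8 q [ 0.77  0.46 -0.98  1.63  0.4   1.27 -0.23]
top 122 [-0.0261 -0.023  -0.0122]
 end x [0.0661 0.0679 0.0681]
side 98 [-0.0041  0.0297 -0.0136]
 end x [0.0687 0.0711 0.0724]
3 -0.19 0.05 1.38 -0.002 -0.000 0.007 -1; -0.18 0.05 1.38 -0.002 -0.000 0.007 -1; -0.18 0.05 1.38 -0.002 -0.000 0.007 -1
```

View pics/side9.png

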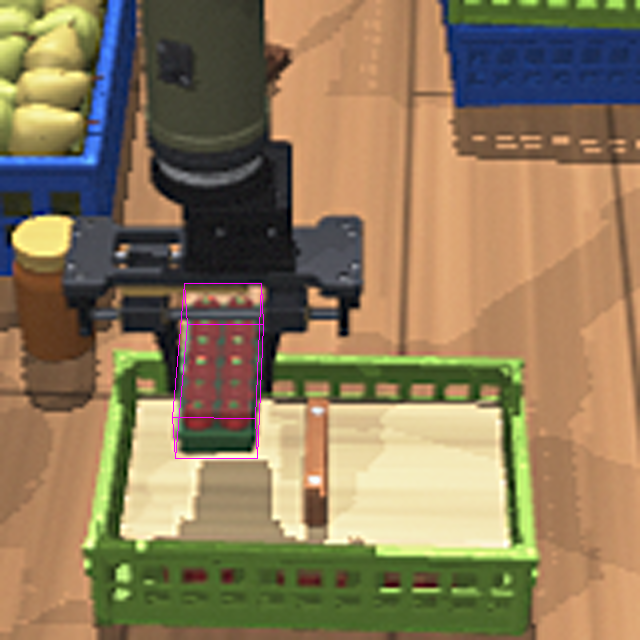

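View pics/top9.png

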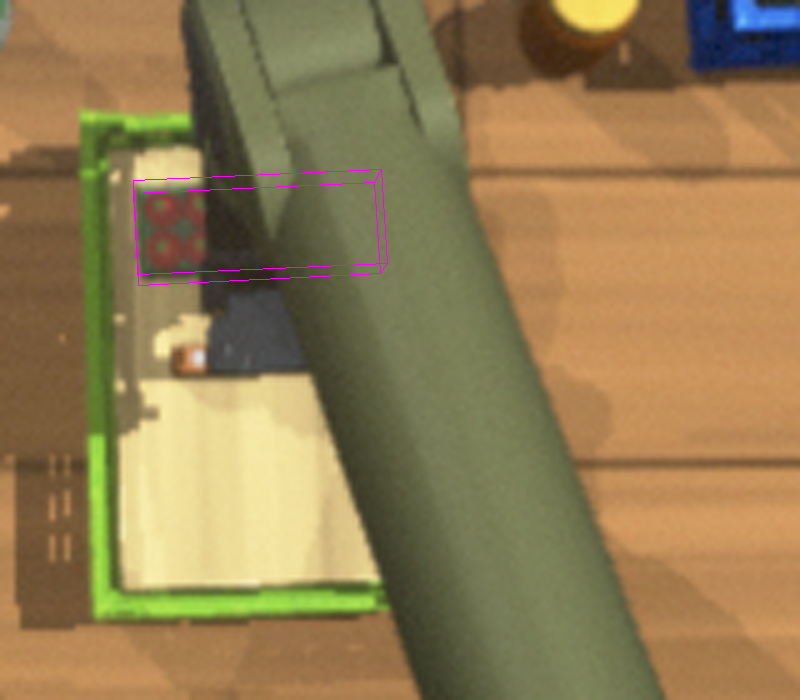

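The punnet is held about level over the board's far half, in line with the prediction (side crop (215,370)). Its clearance to the batten at (315,460) is good. Lowering.

play_rows(targets="-0.15 0.1 1.2 -0.002 -0.003 0.006 -1; -0.1 0.1 1.2 -0.002 -0.003 0.005 -1; -0.05 0.1 1.2 -0.002 -0.002 0.003 -1; 0 0 0 0 0 0 -1")

```text
time: 25.88
position: [0.6119, -0.0297, 0.288]
tool_rot: [2.175, 2.259, -0.007]
ft_force: [-1.0, 0.2, -2.8]
grip_width: 0.621
```

Run:
```python
from plan import *
show()
RR=down(1.65)@Ro.from_rotvec([0,-.008,0]).as_matrix()
rows([([.6112,-.0355,.085],RR,3)],-1)
```

```text
t 25.88 gp [ 0.6121 -0.0309  0.124 ] z [ 0.001 -0.007 -1.   ] yang 2.17 F [-1.   0.2 -2.8] grip mm 54.0 q [ 0.75  0.5  -0.95  1.66  0.43  1.21 -0.27]
3 -0.14 -0.03 1.30 0.000 -0.000 0.003 -1; -0.14 -0.03 1.30 0.000 -0.000 0.003 -1; -0.14 -0.03 1.30 0.000 -0.000 0.003 -1
```

play_rows(targets="-0.2 -0.05 1.1 0 0 0.003 -1; -0.2 -0.05 1.1 0 0 0.003 -1; -0.1 0 0.8 0 0 0.002 -1; 0 0 0.2 0 0 0 -1")

```text
time: 26.38
position: [0.6112, -0.0355, 0.2539]
tool_rot: [2.185, 2.249, -0.007]
ft_force: [-0.3, 0.1, -2.5]
grip_width: 0.615
```

Run:
```python
from plan import *
show()
s,p,R,g=state();RR=down(1.65)
for n in("side",):
    i=snap(n,n+"10");P,W=held(i,g,R); Q=(W-g)@RR
    m=(P[:,0]>.02)&(P[:,0]<.064)&(abs(P[:,2]+.0125)<.006)&(abs(P[:,1])<.018)
    A=np.c_[Q[m][:,:2],np.ones(m.sum())]; print(n,m.sum(),np.linalg.lstsq(A,Q[m][:,2],rcond=None)[0].round(4))
    crop(i,245,60,405,220,4,f"pics/{n}10.png")
RR=down(1.65)@Ro.from_rotvec([0,-.008,0]).as_matrix()
rows([([.6112,-.0355,.079],RR,2)],-1)
```

```text
t 26.38 gp [ 0.6114 -0.0367  0.0899] z [ 0.002 -0.007 -1.   ] yang 1.66 F [-0.3  0.1 -2.5] grip mm 53.5 q [ 0.74  0.53 -0.93  1.69  0.47  1.15 -0.29]
side 142 [-0.0087  0.0054 -0.0121]
2 0.07 -0.00 0.55 0.001 -0.000 0.000 -1; 0.07 -0.00 0.55 0.001 -0.000 0.000 -1
```

View pics/side10.png

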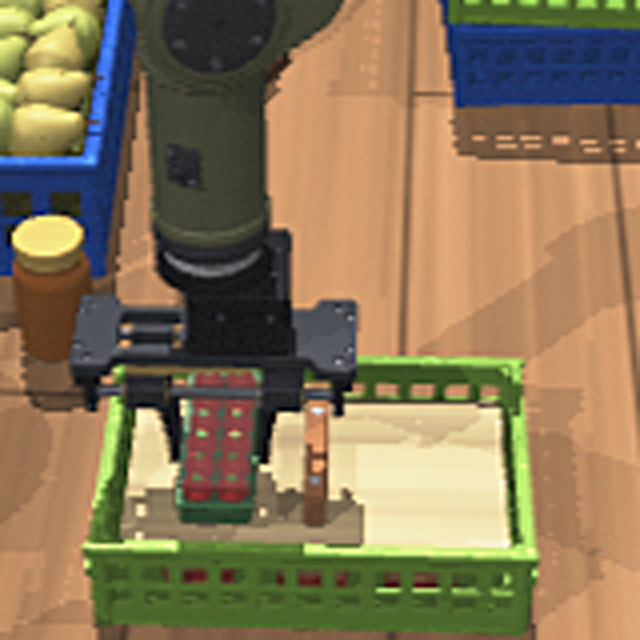

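The punnet at (217,450) is level just above the board, clear of the batten at (315,470). Last centimetre, slowly.

play_rows(targets="0.05 0 0.4 0.001 0 0 -1; 0.05 0 0.35 0 0 0 -1; 0 0 0.15 0 0 0 -1")

```text
time: 26.8
position: [0.6116, -0.0341, 0.2451]
tool_rot: [2.184, 2.249, -0.006]
ft_force: [-0.3, 0.4, -2.8]
grip_width: 0.618
```

```bash
python3 -c "
from plan import *
show()"
```

```text
t 26.8 gp [ 0.6119 -0.0353  0.0811] z [ 0.002 -0.007 -1.   ] yang 1.68 F [-0.3  0.4 -2.8] grip mm 53.8 q [ 0.73  0.54 -0.92  1.7   0.47  1.14 -0.3 ]
```

play_rows(targets="0 0 0.15 0 0 0 -1; 0 0 0.12 0 0 0 -1; 0 0 0.1 0 0 0 -1")

```text
time: 27.18
position: [0.6117, -0.0341, 0.2414]
tool_rot: [2.184, 2.249, -0.005]
ft_force: [0.3, 0.3, -3.0]
grip_width: 0.622
```

```bash
python3 -c "
from plan import *
show()"
```

```text
t 27.18 gp [ 0.6121 -0.0352  0.0774] z [ 0.002 -0.007 -1.   ] yang 1.68 F [ 0.3  0.3 -3. ] grip mm 54.1 q [ 0.73  0.54 -0.92  1.7   0.48  1.13 -0.3 ]
```

play_rows(targets="0 0 0.12 0 0 0 -1; 0 0 0.1 0 0 0 -1")

```text
time: 27.42
position: [0.6118, -0.0338, 0.2413]
tool_rot: [2.183, 2.248, -0.007]
ft_force: [-4.7, -0.8, 5.4]
grip_width: 0.615
```

```bash
python3 -c "
from plan import *
show()"
```

```text
t 27.43 gp [ 0.6122 -0.0352  0.0773] z [ 0.002 -0.009 -1.   ] yang 1.68 F [-4.7 -0.8  5.4] grip mm 53.5 q [ 0.73  0.54 -0.92  1.7   0.48  1.13 -0.3 ]
```

Contact. I'll open moderately and rise straight up.

play_rows(targets="0 0 0 0 0 0 0.6; 0 0 0 0 0 0 0.6; 0 0 0 0 0 0 0.6; 0 0 -0.5 0 0 0 0.6; 0 0 -2 0 0 0 0.6; 0 0 -4 0 0 0 0.6; 0 0 -5 0 0 0 0.6; 3 -2 -3 0 0 0 0.6; 4 -3 0 0 0 0 0.6; 4 -3 0 0 0 0 0.6; 4 -3 0 0 0 0 0.6; 4 -1 0 0 0 0 0.6; 4 0 0 0 0 0 0.6; 0 0 0 0 0 0 0.6")

```text
time: 29.18
position: [0.4809, 0.205, 0.4023]
tool_rot: [2.168, 2.24, 0.012]
ft_force: [-0.1, -0.1, 0.1]
grip_width: 0.799
```

Run:
```python
from plan import *
show()
c=F["crate"]
for n in("top","side"):
    i=snap(n,n+"11")
    W=cloud(i);Q=(W-[c[0],c[1],0])@Ro.from_euler('z',c[2]).as_matrix()
    for nm,x0,x1,z in(("punnet",.045,.092,.09),("board",-.125,-.02,.054)):
        q=Q[(Q[...,0]>x0)&(Q[...,0]<x1)&(abs(Q[...,1])<.065)&(abs(Q[...,2]-z)<.015)]
        if len(q)>20: A=np.c_[q[:,:2],np.ones(len(q))];print(n,nm,len(q),np.linalg.lstsq(A,q[:,2],rcond=None)[0].round(4))
    crop(i,*((140,130,450,310) if n=="top" else (225,130,425,370)),2.5 if n=="top" else 2.4,f"pics/{n}11.png")
```

```text
t 29.18 gp [0.4846 0.2031 0.2384] z [ 0.023 -0.011 -1.   ] yang 1.87 F [-0.1 -0.1  0.1] grip mm 69.5 q [ 0.65  0.18 -1.2   1.74  0.19  1.32 -0.57]
top punnet 690 [ 0.03   -0.0011  0.0881]
top board 1481 [-0.0004 -0.0006  0.0542]
side punnet 360 [ 0.0307 -0.0157  0.0872]
side board 521 [-0.0019 -0.002   0.0538]
```

View pics/top11.png

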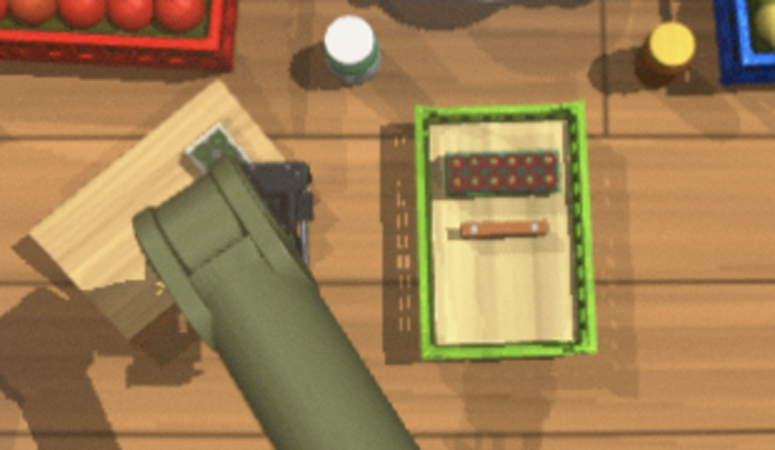

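View pics/side11.png

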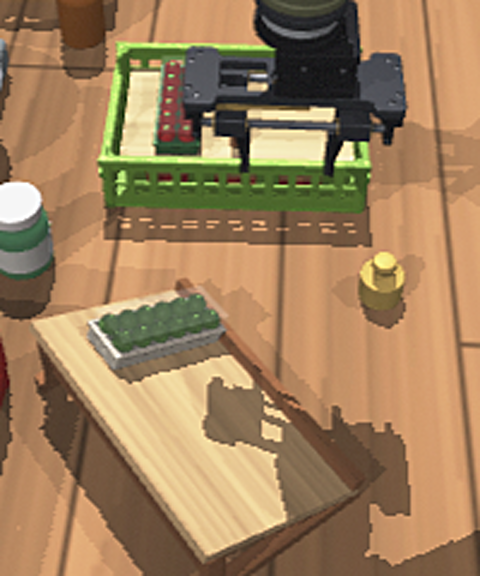

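Run:
```python
from plan import *
c=F["crate"]
for n in("top11","side11"):
    W=cloud(load(f"pics/{n}.npz"));Q=(W-[c[0],c[1],0])@Ro.from_euler('z',c[2]).as_matrix()
    for x in np.arange(.030,.11,.006):
        q=Q[(Q[...,0]>x)&(Q[...,0]<x+.006)&(abs(Q[...,1])<.06)&(Q[...,2]>.03)]
        print(n,round(x+.003,3),len(q),np.percentile(q[:,2],[20,50,80]).round(4) if len(q) else "")
```

```text
top11 0.033 77 [0.052  0.0542 0.0565]
top11 0.039 77 [0.0508 0.0535 0.0555]
top11 0.045 146 [0.0559 0.0756 0.0895]
top11 0.051 78 [0.088  0.0899 0.0922]
top11 0.057 79 [0.0874 0.0894 0.0925]
top11 0.063 77 [0.0878 0.09   0.0922]
top11 0.069 80 [0.088  0.0907 0.0929]
top11 0.075 80 [0.0877 0.0901 0.0924]
top11 0.081 77 [0.0881 0.0906 0.0923]
top11 0.087 81 [0.0882 0.0904 0.0931]
top11 0.093 57 [0.0883 0.0902 0.0923]
top11 0.099 10 [0.0553 0.0567 0.0582]
top11 0.105 68 [0.0516 0.0541 0.0566]
top11 0.111 78 [0.0521 0.054  0.0576]
side11 0.033 27 [0.0523 0.0534 0.0557]
side11 0.039 28 [0.0514 0.0537 0.0554]
side11 0.045 5 [0.0544 0.0548 0.0553]
side11 0.051 3 [0.0903 0.0905 0.091 ]
side11 0.057 12 [0.0879 0.0893 0.0911]
side11 0.063 30 [0.088  0.0894 0.0907]
side11 0.069 63 [0.0884 0.09   0.0916]
side11 0.075 61 [0.0878 0.0895 0.0912]
side11 0.081 61 [0.0885 0.0906 0.0918]
side11 0.087 63 [0.0885 0.09   0.0913]
side11 0.093 37 [0.0875 0.0891 0.0908]
side11 0.099 38 [0.0524 0.0534 0.0549]
side11 0.105 59 [0.0525 0.0536 0.0555]
side11 0.111 61 [0.0523 0.0534 0.0551]
```

The punnet's lid is flat at 0.090 (0.054 + 0.036) and the board is level at 0.054. Nothing touches the robot. Handing in.

```bash
python3 -c "
from bench import ctrl
print(ctrl.close_job())"
```

```text
the job is handed in; nothing more can be done
None
```

The crate is packed as asked, in the order asked, and the job was handed in at about 29 s of the 64 s allowed. I let go of each thing before fetching the next.

- **Date box:** it lies window up on the slip in the middle lane, in line with the two packed boxes. I corrected a tilt of 1–2 degrees in the grip before setting it down.
- **Layer board:** it lies level on the three boxes, batten up. Depth readings put its upper face at 54 mm, with tilt under 0.3 degrees in both cameras.
- **Red punnet:** it stands flat on the board beside the batten, on the far side from the robot. Its lid reads about 90 mm across its whole width, which matches 54 + 36 mm.

A first plane fit over the punnet showed a slope of 0.03. Strip by strip the lid was flat, so I put that down to points from the punnet's edge getting into the fit.

In the last pictures the fig punnet, both jars and the weight look where they were; I did not measure them again. The gripper was clear of everything, and at the checks between moves the wrist force was never above about 8 N.

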